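# Nest the dippers and snap the case shut

### The arm

A 6-joint arm with a two-finger parallel gripper is mounted at the origin on the work surface. World frame = base frame: x ahead of the robot, y to its left, z up, the work surface at z = 0. Lengths are in m, angles in degrees, forces in N, time in s.
With the tool pointing down it reaches from about 0.325 to 0.85 m from the base axis. Payload 4.4 kg.
Tool frame: the origin (TCP) lies at the very end of the fingers, on their centre line; the grasp point (between the pads) lies 19 mm behind it; x points along the fingers, z is the direction in which the jaws open and shut, and the axes are right-handed (so a half turn about x gives the same grasp; the last joint's range is limited). The gripper opens to 94 mm and grips with 3 to 60 N. Pads are 16 mm wide; open, the fingers measure 119 mm over their backs; the gripper's body (75 mm by 177 mm) begins 78 mm behind the grasp point.
Start: joints at [-77.378, 11.837, 88.321, -0, 79.842, -8.623], TCP at [0.208, -0.536, 0.185] pointing down, gripper open.
Joint ranges: [-156.59, 156.59], [-49.26, 127.26], [12.9, 141.05], [-63.56, 243.56], [4.71, 150.69], [-161.64, 161.64]. Speed limits (degrees/s): [159.86, 159.86, 180, 180, 180, 180].

### API

Orientations are given as [roll, pitch, yaw] about the fixed x, y, z axes, in that order (R = Rz(yaw) Ry(pitch) Rx(roll)).
In Python, from station import r gives the robot as it stands.
- The arm moves only by the tool move_arm, never from a script. Its argument "targets" is a list of rows, each a list of 5 numbers: the shift along the tool's x, y, z in mm, then the turn about the tool's x in degrees, then the closure in counts, from 0 (fully open) to 255 (shut). In form: [[x, y, z, yaw, jaw], ...]. A call has 1 to 20 rows; each row is the pose to reach, as a shift and turn from the pose commanded when the call began, along the tool's axes at that moment; what a row does not reach only later rows make up. A row lasts 1/8 s, in which the tool goes at most 62.5 mm and 10.7 degrees, less where a joint would pass 70% of its speed; a pose out of reach is approached as far as the arm can. A call with a gripper value outside its range is refused whole. The fingers move at their own pace and stop on an object; the grip force is fixed at half the most. Time passes only in rows, so rows that repeat a pose let the fingers close. It gives the time, the measured TCP pose, the force and the opening at its end, in the units of the state.
- r.get_obs(): the state, without advancing time (a new reading comes with each control period).
- r.grab_frame(name): name is "scene" or "top" or "wrist"; returns (picture, depth): 384x512x3 uint8, red, green, blue; 384x512 float32, m along the optical axis (not along the pixel's ray), 0 where there is no reading.
- r.camera_model(name): a dict with "fx", "fy", "cx", "cy" (pixels), "dist_coeffs" ([k1, k2, p1, p2, k3] as OpenCV has them; the pictures are not rectified), "R" (3x3) and "t" (3): a world point X has camera coordinates R X + t. Camera axes: x right, y down, z forward; pixel columns grow to the right and rows downward; lengths in m; the calibration is good to about 2 mm. A picture is of the moment at which its call begins: read the wrist's pose just before it. camera_model takes no time and is no camera call; for the wrist camera it gives the pose at the moment of the call.
- r.close_job(): hands the job in, once; it reports no verdict.
Trained networks look in the newest picture that a camera, given by its name, has taken for a name from the list of things; names that differ only in an ending like _2 or _b are one class to them, and where a whole thing is asked for, a point or a joint stands for the part that bears it (a point fixed in the world has none). Each returns a list of dicts, best first, with "score" (0 to 1); they miss things now and then, are a little off and sometimes report something else, mostly with a low value. They report only what shows in the picture. A call takes as long as a camera call. They do not tell look-alikes from the thing itself.
- r.search_frame(camera, label): "position" ([column, row] as shares, 0 to 1, of the picture: columns of its width, rows of its height, amid what is visible of it).
- r.masks_of(camera, label): "pixels" (384x512 bool, what is visible of it) and "position" ([column, row] as shares, 0 to 1, of the picture: columns of its width, rows of its height, amid what is visible of it).
The state is a dict: "time": time; "joint_positions": joint angles; "joint_vel": joint speeds; "tau": joint torques, N m; "position": TCP position; "tool_rot": TCP orientation; "contact_force": force on the tool from outside, world axes, zero at the start; "moment": the same for the moment, N m; "opening": opening from 0.0 (shut) to 1.0 (fully open).
Only numpy, scipy, OpenCV 4.12 (cv2) and the standard library are available. Lean on these libraries where they do the work, as an engineer would, in place of code of your own. Each camera call takes 0.05 s, during which the arm holds its last target.

### The job

Put the smaller steel dipper from the bench upright into the bigger one that stands in the open case, right down to its bottom, with its handle turned clear of the bigger one's handle. Then lower the case's lid gently, never letting it drop, and press it fully shut past its catch so that it stays shut. Do not force the lid down on the dippers, and leave the other tools, tins and bottles where they are.

Things in the scene. Friction and masses are not known exactly. Their poses are not given: they have to be found in the camera images.
- case: Grey steel case fixed to the bench, 175 (x) by 300 (y) by 68 mm high without lid, walls and floor 4 mm; origin: centre of its underside. -x wall is the front, lid hinged along the +x wall. A 4 mm partition, 54 mm high, at y = +90 mm parts the wide bay (big dipper) from the narrow one. Shut, the lid's underside is 64 mm over the inner floor. A sprung catch sits mid-front, 54 mm above the bench.
- lid (a joint): Lid angle, rad: 0 shut, grows as it opens, 1.62 its stop (just past upright). It stays by itself above about 1.35; lower, it falls when let go. Let down, it first rests on the catch at about 0.07 (front edge 12 mm high); a downward push of about 12 N near the front edge snaps it past the catch to 0, where it stays.
- lid_hinge (a point): Middle of the hinge line, at the top of the case's +x wall, 68 mm above the bench. Turns with the lid: x points from the free edge to the hinge, y runs along the hinge, z is out of the lid's upper (outer) face.
- lid_bar (a point): Middle of the lid's handle: round bar 12 mm thick, 110 mm long, parallel to the hinge, 45 mm beyond the free edge (220 mm from the hinge line, 3 mm above it in the lid's z), with a leg at each end. Axes as lid_hinge. A 36 mm wide tongue at the middle of the front edge takes the catch; it stands 14 mm out, so 25 mm are free between it and the bar.
- lid_press (a point): Where to press the lid shut: on its outer face, 20 mm in from the middle of the free edge (155 mm from the hinge line, 4.5 mm above it in the lid's z). Axes as lid_hinge.
- big_center (a point): Bigger dipper, a loose open round steel cup in the case: 82 mm wide at the rim, 70 at the foot, 40 high, wall 3, floor 4 mm. Origin on its axis, half-way up (20 mm over its underside). x points along its straight handle: a bar 10 mm wide, from 30 to 58 mm above its underside (18 mm over the rim), ending 74 mm from the axis. Any heading.
- small_center (a point): Smaller dipper, loose on the bench: 60 mm wide at the rim, 50 at the foot, 46 high, wall 3 mm, about 100 g. Origin on its axis, 23 mm over its underside. x points along its straight handle: a bar 10 mm wide, 42 to 54 mm above its underside, ending 74 mm from the axis. Seated in the other, its underside is 4 mm above the other's and its handle 6 mm over the rim. Any heading.
- driver: Bystander: screwdriver, 140 mm, lying in the case's narrow bay.
- tin: Bystander: plain steel tin with no handle, 64 mm wide, 60 mm high, on the bench.
- can: Bystander: can, 160 mm high, 60 mm wide.
- bottle: Bystander: clear bottle, 150 mm high, 64 mm wide.
- wrench: Bystander: wrench, 190 mm, lying on the bench.
- stub: Bystander: upright piece of round aluminium bar, 36 mm wide, 90 mm high.
- hammer: Bystander: hammer, 280 mm, lying on the bench.
There are look-alikes about, which are no part of the job. Leave any brown, green or yellow look-alike of the part that bears small_center alone.

How it is judged:
By the outcome, as a careful person would: the job done as asked, in the order asked, and still so for the second after the job is handed in, with the robot touching nothing.
It also fails if it takes over 67 s, if anything falls off the work surface, if the arm or the gripper's body presses on something with over 40 N, if the wrist force passes 120 N, or if a joint passes its speed limit or range.

## Working session

There is one attempt and no reset: what is moved stays moved. The work goes in short steps, Python scripts to look and compute and a tool call to move; the robot and the scene stay as the last step left them, time stands still between calls to the robot, and variables do not carry over. Pictures are saved under pics/ and viewed, and the job is handed in when it is done.

Besides the shell and the picture viewer there is one more tool, called by a JSON object that holds its "name" and its "arguments". move_arm: Moves the arm, as the interface text tells. Its arguments: {"type":"object","properties":{"targets":{"type":"array","items":{"type":"array","items":{"type":"number"}}}},"required":["targets"]}

```bash
ls; mkdir -p pics; python3 - <<'E'
from station import r
import cv2
o=r.get_obs();print(o)
for n in ("scene","top","wrist"):
    p,d=r.grab_frame(n);cv2.imwrite(f"pics/{n}0.png",p[:,:,::-1])
    m=r.camera_model(n);print(n,{k:(v if not hasattr(v,'tolist') else v.tolist()) for k,v in m.items()})
E
```

```text
pics
{'time': 0.0, 'joint_positions': array([-7.73788989e+01,  1.18849232e+01,  8.84039524e+01, -3.81227359e-05,
        7.98427192e+01, -8.62395727e+00]), 'joint_vel': array([-0.07253674,  0.01854395, -0.02485471, -0.12487191,  0.04011094,
       -0.00334804]), 'tau': array([ 4.55182335e-04, -3.70872617e+01, -2.81419104e+01,  6.99079433e-02,
        3.59760993e-02, -1.66093605e-04]), 'position': array([ 0.20814607, -0.53508159,  0.18379122]), 'tool_rot': array([171.39237431,  89.86840525, 102.63743947]), 'contact_force': array([-0.08140606,  0.55565958, -0.49209152]), 'moment': array([ 0.01416494,  0.00659829, -0.03326055]), 'opening': 1.0053913135109684}
scene {'fx': 384.5918470665321, 'fy': 384.5918470665321, 'cx': 251.31376527138877, 'cy': 189.0265721686745, 'dist_coeffs': [-0.012406980487777705, 0.0, 0.0, 0.0, 0.0], 'R': [[-0.15874585722290183, 0.9872302384015723, -0.013274381346821483], [0.7192773487861043, 0.10642820068673957, -0.6865224931652388], [-0.6763429960735888, -0.11853056350223708, -0.7269873844696644]], 't': [0.03480579494772516, -0.31798710066395647, 1.735873765752
[... 191 characters left out ...]
696967555, -0.9997607040754264, -0.013024731785062919], [-0.9883114825103426, -0.015398108690277832, -0.1516684271263176], [0.15143157725413167, 0.015538109131097275, -0.9883456098829781]], 't': [0.030812161404653947, 0.5021023840026457, 1.1780250252312001]}
wrist {'fx': 307.978703688949, 'fy': 307.978703688949, 'cx': 251.16366799304055, 'cy': 192.35566740530209, 'dist_coeffs': [-0.08528614787951852, 0.0, 0.0, 0.0, 0.0], 'R': [[0.3621425422247636, -0.9321200959681514, -0.0022149048087783388], [-0.8962095378017455, -0.3488420154015764, 0.27407610739309335], [-0.2562444993832441, -0.09726959947945192, -0.9617054546756715]], 't': [-0.5733071822130522, -0.028352488379679016, 0.3920358258604719]}
```

View pics/scene0.png

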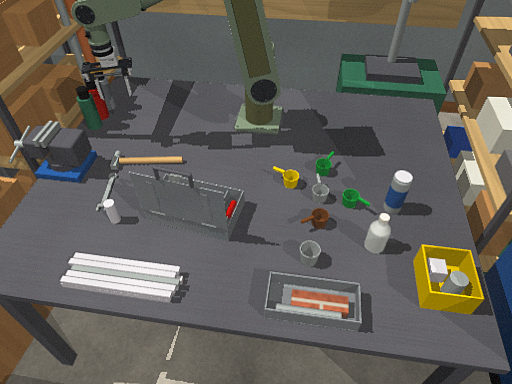

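View pics/top0.png

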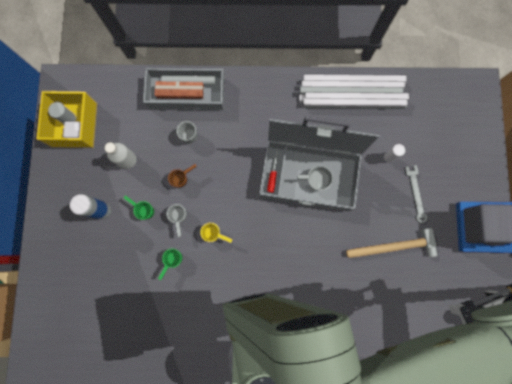

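View pics/wrist0.png

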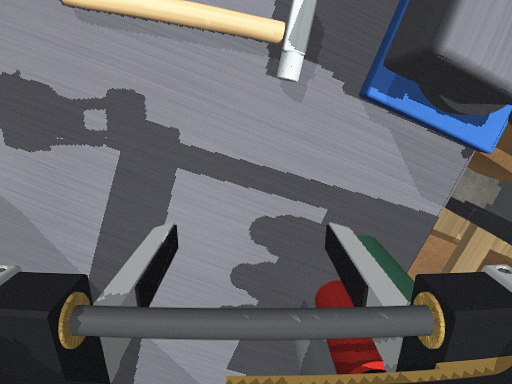

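```bash
cat > h.py <<'E'
from station import r
import numpy as np, cv2
def cloud(m,d):
    K=np.array([[m['fx'],0,m['cx']],[0,m['fy'],m['cy']],[0,0,1.]]);D=np.array(m['dist_coeffs'])
    v,u=np.mgrid[0:384,0:512]
    n=cv2.undistortPoints(np.stack([u,v],-1).reshape(-1,1,2).astype(float),K,D).reshape(384,512,2)
    P=np.dstack([n*d[...,None],d])
    X=(P-np.array(m['t']))@np.array(m['R'])
    X[d<=0]=np.nan
    return X
def proj(m,X):
    K=np.array([[m['fx'],0,m['cx']],[0,m['fy'],m['cy']],[0,0,1.]])
    return cv2.projectPoints(np.array(X,float).reshape(-1,3),cv2.Rodrigues(np.array(m['R']))[0],np.array(m['t']),K,np.array(m['dist_coeffs']))[0].reshape(-1,2)
E
python3 - <<'E'
from h import *
for cam in("top","scene"):
    p,d=r.grab_frame(cam);m=r.camera_model(cam);X=cloud(m,d)
    np.savez(f"{cam}.npz",X=X,p=p)
    for l in ["small_center","big_center","lid","case","lid_bar"]:
        if l=="lid_bar": print(cam,l,[(x['score'],np.array(x['position'])*[512,384]) for x in r.search_frame(cam,l)]);continue
        for i,x in enumerate(r.masks_of(cam,l)[:6]):
            k=x['pixels'];Y=X[k];np.save(f"{cam}_{l}_{i}.npy",k)
            print(cam,l,i,round(x['score'],2),np.round(np.array(x['position'])*[512,384]),k.sum(),np.round(np.nanmedian(Y,0),3),np.round(np.nanpercentile(Y,2,axis=0),3),np.round(np.nanpercentile(Y,98,axis=0),3),p[k].mean(0).round())
E
```

```text
top small_center 0 0.89 [144. 209.] 384 [0.461 0.405 0.019] [ 0.429  0.366 -0.002] [0.496 0.455 0.056] [ 50. 123.  67.]
top small_center 1 0.86 [210. 229.] 280 [0.389 0.179 0.008] [ 0.364  0.12  -0.   ] [0.415 0.201 0.055] [174. 155.  38.]
top small_center 2 0.67 [175. 213.] 317 [0.445 0.288 0.02 ] [0.382 0.259 0.001] [0.472 0.313 0.056] [129. 133. 131.]
top small_center 3 0.67 [172. 262.] 321 [0.299 0.305 0.014] [0.246 0.266 0.001] [0.33  0.326 0.056] [ 45. 124.  63.]
top small_center 4 0.63 [178. 175.] 288 [0.571 0.293 0.018] [0.539 0.24  0.   ] [0.596 0.316 0.056] [96. 63. 39.]
top small_center 5 0.48 [321. 136.] 2436 [ 0.663 -0.15   0.18 ] [ 0.643 -0.293  0.073] [ 0.684 -0.01   0.295] [72. 74. 75.]
top big_center 0 0.96 [320. 177.] 535 [ 0.571 -0.175  0.012] [ 0.533 -0.21   0.005] [ 0.606 -0.11   0.063] [130. 134. 132.]
top lid 0 0.68 [323. 132.] 2511 [ 0.663 -0.149  0.18 ] [ 0.642 -0.297  0.07 ] [ 0.686 -0.009  0.295] [73. 74. 76.]
top case 0 0.77 [312. 161.] 7431 [ 0.637 -0.144  0.024] [ 0.479 -0.292  0.   ] [0.684 0.002 0.292] [95. 97. 98.]
top lid_bar [(0.83, array([321.28 , 
[... 488 characters left out ...]
 112.  47.]
scene small_center 4 0.69 [291. 178.] 284 [0.375 0.172 0.03 ] [ 0.331  0.118 -0.003] [0.418 0.201 0.053] [176. 148.   6.]
scene small_center 5 0.52 [324. 167.] 268 [0.295 0.296 0.028] [ 0.251  0.266 -0.002] [0.335 0.322 0.052] [ 31. 107.  48.]
scene big_center 0 0.65 [180. 200.] 3664 [ 0.668 -0.15   0.171] [ 0.643 -0.299  0.063] [ 0.689 -0.008  0.291] [91. 94. 95.]
scene lid 0 0.95 [180. 196.] 3563 [ 0.669 -0.147  0.171] [ 0.647 -0.296  0.069] [ 0.689 -0.008  0.291] [91. 94. 95.]
scene case 0 0.86 [186. 201.] 5335 [ 0.664 -0.133  0.123] [ 0.477 -0.298 -0.001] [0.688 0.01  0.289] [91. 94. 94.]
scene lid_bar [(0.76, array([180.1216, 201.4848])), (0.31, array([225.6896, 208.2816]))]
```

```bash
python3 - <<'E'
from h import *
from scipy.optimize import least_squares
T=np.load("top.npz")['X'];S=np.load("scene.npz")['X']
def fit(Y,R,lo,hi,h0,zc):
    c=np.nanmedian(Y,0)[:2]
    a=Y[(Y[:,2]>lo)&(Y[:,2]<hi)]
    for _ in range(5):
        rr=np.hypot(*(a[:,:2]-c).T)
        k=(rr<R+3e-3)&(rr>R-.012)
        b=a[k]
        s=least_squares(lambda q:np.hypot(b[:,0]-q[0],b[:,1]-q[1])-(R-.0015),c,loss='soft_l1',f_scale=.002);c=s.x
    rr=np.hypot(*(Y[:,:2]-c).T);hd=Y[(rr>R+.008)&(Y[:,2]>h0)]
    dd=hd[:,:2].mean(0)-c
    print("center",c.round(4),k.sum(),"rms",np.sqrt(np.mean(s.fun**2)).round(4),"head",np.degrees(np.arctan2(dd[1],dd[0])).round(1),len(hd),"maxr",rr[Y[:,2]>h0].max().round(4),'handle z',np.percentile(hd[:,2],[5,50,95]).round(3))
for X,f in((T,"top_small_center_2"),(S,"scene_small_center_0")):
    k=np.load(f+".npy");Y=X[k];Y=Y[~np.isnan(Y[:,0])];fit(Y,.030,.036,.05,.036,0)
k=np.load("top_big_center_0.npy");Y=T[k];Y=Y[~np.isnan(Y[:,0])];fit(Y,.041,.034,.052,.036,0)
# case walls from top: points z 0.06-0.072
for n,X in(("top",T),("scene",S)):
    Z=X.reshape(-1,3);Z=Z[~np.isnan(Z[:,0])]
    w=Z[(Z[:,2]>.06)&(Z[:,2]<.075)&(Z[:,0]>.45)&(Z[:,0]<.72)&(Z[:,1]>-.34)&(Z[:,1]<.05)]
    print(n,len(w),cv2.minAreaRect((w[:,:2]*1000).astype(np.float32)))
    f=w[w[:,0]<.51]; q=np.polyfit(f[:,1],f[:,0],1);print("front wall slope deg",np.degrees(np.arctan(q[0])),q)
    L=Z[(Z[:,2]>.09)&(Z[:,2]<.3)&(Z[:,0]>.6)&(Z[:,0]<.72)&(Z[:,1]>-.34)&(Z[:,1]<.05)]
    c=L.mean(0);v=np.linalg.svd(L-c,full_matrices=False)[2];print("lid plane",c,v[2],"top z",np.percentile(L[:,2],99.5),"y range",np.percentile(L[:,1],[.5,99.5]))
    b=L[L[:,2]>.262];print("bar",b.mean(0) if len(b) else None,len(b),np.percentile(b[:,1],[1,99]) if len(b) else 0, b[:,2].max() if len(b) else 0)
for l in("bottle","can","tin","wrench","hammer","stub"):
    r.grab_frame("top")
    x=r.masks_of("top",l)
    if x:
        k=x[0]['pixels'];print(l,x[0]['score'],np.nanmedian(T[k],0).round(3),np.nanpercentile(T[k],2,axis=0).round(3),np.nanpercentile(T[k],98,axis=0).round(3))
E
```

```text
center [0.4452 0.2858] 67 rms 0.0016 head -168.2 35 maxr 0.0702 handle z [0.05  0.054 0.056]
center [0.4465 0.2863] 81 rms 0.002 head -167.0 23 maxr 0.0736 handle z [0.043 0.051 0.054]
center [ 0.568  -0.1726] 104 rms 0.0016 head 91.6 29 maxr 0.0713 handle z [0.053 0.062 0.067]
top 579 ((572.645751953125, -139.5025177001953), (300.578369140625, 182.86253356933594), 81.64801788330078)
front wall slope deg 5.532888306951776 [0.09686841 0.50375462]
lid plane [ 0.6633039  -0.15203934  0.19250713] [-0.98988547  0.14177597  0.00513207] top z 0.2962778175849903 y range [-0.29958927 -0.00357058]
bar [ 0.66615023 -0.15192548  0.29035629] 246 [-0.20964649 -0.09314605] 0.299038595280098
scene 358 ((578.398681640625, -139.193115234375), (299.4700927734375, 187.22952270507812), 82.52924346923828)
front wall slope deg 6.766613984602716 [0.11865184 0.50800258]
lid plane [ 0.66857185 -0.14901148  0.18256692] [ 0.99006985 -0.13957359 -0.01675996] top z 0.29337430929253133 y range [-0.30189867 -0.00314348]
bar [ 0.67203825 -0.15051826  0.28624219] 210 [-0.21112205 -0.09411509] 0.2946612097462215
bottle 0.8 [0.619 0.457 0.098] [0.598 0.439 0.002] [0.653 0.493 0.152]
can 0.71 [0.451 0.524 0.133] [ 0.426  0.511 -0.001] [0.483 0.597 0.164]
tin 0.74 [0.724 0.267 0.029] [ 0.686  0.234 -0.001] [0.744 0.291 0.063]
wrench 0.73 [ 0.536 -0.495  0.008] [ 0.439 -0.52   0.002] [ 0.615 -0.464  0.014]
hammer 0.88 [ 0.351 -0.428  0.024] [ 0.322 -0.535  0.005] [ 0.405 -0.266  0.031]
stub 0.75 [ 0.646 -0.403  0.075] [ 0.633 -0.423  0.   ] [ 0.675 -0.393  0.094]
```

```bash
cat >> h.py <<'E'
from scipy.spatial.transform import Rotation as Ro
def tool(o=None):
    o=o or r.get_obs();return np.array(o['position']),Ro.from_euler('xyz',o['tool_rot'],degrees=True).as_matrix()
def row(P,jaw=None):
    """world target TCP, jaw axis heading deg (mod 180) -> row"""
    p,M=tool();s=M.T@(np.array(P)-p)*1000
    now=np.degrees(np.arctan2(M[1,2],M[0,2]));t=0
    if jaw is not None:
        # turn about tool x (down): positive turn -> world heading decreases
        t=-((jaw-now+90)%180-90)
    print("pos",p.round(4),"jawhead",round(now,2),"j",r.get_obs()['joint_positions'].round(1),"-> row",s.round(1),"turn",round(t,2))
    return s,t
E
python3 - <<'E'
from h import *
p,M=tool();print(M.round(3))
row([.42,0,.2]);row([.397,.275,.15],-77.5+0)
E
```

```text
[[-0.     0.932  0.362]
 [ 0.     0.362 -0.932]
 [-1.    -0.    -0.   ]]
pos [ 0.2083 -0.5359  0.1849] jawhead -68.76 j [-77.4  11.8  88.3  -0.   79.8  -8.6] -> row [ -15.   391.5 -422.8] turn 0
pos [ 0.2083 -0.5359  0.1849] jawhead -68.76 j [-77.4  11.8  88.3  -0.   79.8  -8.6] -> row [  35.   469.7 -687.5] turn 8.74
```

{"name": "move_arm", "arguments": {"targets": [[-15,45,-40,0,120],[-15,85,-85,0,150],[-15,130,-140,0,150],[-15,180,-190,0,150],[-15,225,-240,0,150],[-15,270,-290,0,150],[-15,315,-340,0,150],[-15,355,-385,0,150],[-15,390,-425,0,150],[-10,410,-475,0,150],[0,430,-530,3,150],[15,450,-585,6,150],[25,460,-640,8.7,150],[35,470,-687,8.7,150],[35,470,-687,8.7,150],[35,470,-687,8.7,150]]}}

```text
time: 3.35
position: [0.3975, 0.2743, 0.15]
tool_rot: [-2.4, 90.0, -79.8]
contact_force: [-0.4, 0.2, 0.5]
opening: 0.409
```

```bash
python3 - <<'E'
from h import *
p,d=r.grab_frame("wrist");m=r.camera_model("wrist");X=cloud(m,d);o=r.get_obs();print(o['time'],o['opening'],o['contact_force'])
cv2.imwrite("pics/w1.png",p[:,:,::-1])
for x in r.masks_of("wrist","small_center")[:5]:
    k=x['pixels'];print(x['score'],np.array(x['position'])*[512,384],np.nanmedian(X[k],0).round(3),p[k].mean(0).round())
np.savez("w1.npz",X=X,p=p)
row([.397,.275,.15],-77.5)
E
```

```text
3.4 0.41136232050020466 [ 0.76428555 -0.47309219 -0.29439245]
0.97 [246.1184 141.504 ] [0.439 0.282 0.02 ] [159. 166. 165.]
0.83 [274.5856  21.696 ] [0.562 0.286 0.005] [98. 62. 39.]
0.81 [226.9184 260.6976] [0.295 0.28  0.025] [ 45. 118.  59.]
0.78 [137.984   99.1872] [0.458 0.406 0.027] [ 59. 151.  76.]
0.73 [341.1968 216.8064] [0.379 0.165 0.027] [194. 176.  74.]
pos [0.3981 0.2736 0.1504] jawhead -77.56 j [ 24.2   2.4 103.2  -0.   74.4 101.8] -> row [ 0.4 -0.8 -1.6] turn -0.06
```

View pics/w1.png

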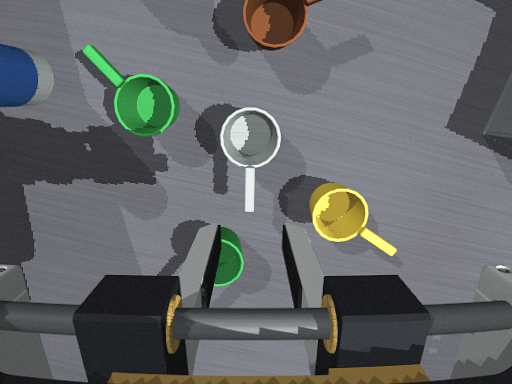

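```bash
python3 - <<'E'
from h import *
from scipy.optimize import least_squares
z=np.load("w1.npz");X=z['X'];
r.masks_of("wrist","small_center")
k=r.masks_of("wrist","small_center")[0]['pixels'];Y=X[k];Y=Y[~np.isnan(Y[:,0])]
b=Y[Y[:,2]>.038];c=np.array([.446,.286])
for _ in range(5):
    rr=np.hypot(*(b[:,:2]-c).T);a=b[(rr<.033)&(rr>.02)&(b[:,2]<.05)]
    c=least_squares(lambda q:np.hypot(a[:,0]-q[0],a[:,1]-q[1])-.0285,c,loss='soft_l1',f_scale=.002).x
rr=np.hypot(*(b[:,:2]-c).T);h=b[rr>.036];q=h.mean(0)
v=np.linalg.svd(h[:,:2]-q[:2],full_matrices=False)[2][0]
print(c,len(a),q,rr.max(),"head",np.degrees(np.arctan2(*(q[:2]-c)[::-1])),"axis",np.degrees(np.arctan2(v[1],v[0])),h[:,2].max())
u=(q[:2]-c)/np.hypot(*(q[:2]-c));g=c+.05*u;print("grasp",g,"handle pt at r50 by axis")
o=r.get_obs();row([*g,.048-.015],np.degrees(np.arctan2(u[1],u[0]))+90)
E
```

```text
[0.4454854  0.28606771] 716 [0.39193689 0.27525392 0.05387884] 0.07354041316136625 head -168.58301619481304 axis -168.3082188431088 0.05583810048759032
grasp [0.39647477 0.27617032] handle pt at r50 by axis
pos [0.3982 0.2736 0.1504] jawhead -77.59 j [ 24.2   2.4 103.2  -0.   74.4 101.8] -> row [117.4  -1.2  -2.9] turn 0.99
```

{"name": "move_arm", "arguments": {"targets": [[40,-1,-3,1,150],[85,-1,-3,1,150],[110,-1,-3,1,150],[121,-1,-3,1,150],[121,-1,-3,1,150],[121,-1,-3,1,255],[121,-1,-3,1,255],[121,-1,-3,1,255],[121,-1,-3,1,255],[121,-1,-3,1,255]]}}

```text
time: 4.8
position: [0.3961, 0.2776, 0.0294]
tool_rot: [107.4, 90.0, 29.0]
contact_force: [-0.7, -0.5, 3.6]
opening: 0.099
```

```bash
python3 - <<'E'
from h import *
p,d=r.grab_frame("wrist");o=r.get_obs();print(o['time'],o['opening']*94,o['contact_force'])
cv2.imwrite("pics/w2.png",p[:,:,::-1])
E
```

```text
4.85 8.867400116279255 [-0.84332508 -0.7787647   4.00087215]
```

View pics/w2.png

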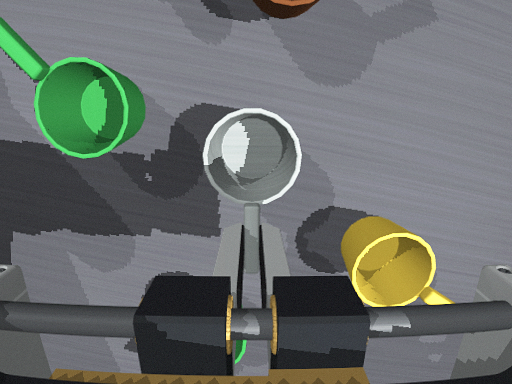

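{"name": "move_arm", "arguments": {"targets": [[-30,0,0,0,255],[-70,0,0,0,255],[-120,0,0,0,255],[-170,0,0,0,255],[-170,0,0,0,255]]}}

```text
time: 5.48
position: [0.3989, 0.2789, 0.2034]
tool_rot: [103.4, 89.4, 25.0]
contact_force: [0.4, -0.5, -0.7]
opening: 0.097
```

```bash
python3 - <<'E'
from h import *
o=r.get_obs();print(o['contact_force'],o['opening'])
row([.528,-.203,.2],-53)
E
```

```text
[ 0.42520597 -0.51478113 -0.72623867] 0.09745248811427253
pos [0.3989 0.2789 0.2034] jawhead -78.45 j [ 24.8  -0.4  99.5   0.   80.3 103.2] -> row [  2.6  29.9 498. ] turn -25.45
```

{"name": "move_arm", "arguments": {"targets": [[2,2,20,0,255],[2,4,60,0,255],[2,6,105,-2,255],[2,8,150,-5,255],[2,11,195,-8,255],[2,13,240,-11,255],[2,16,285,-14,255],[2,19,330,-17,255],[2,22,375,-20,255],[2,25,420,-23,255],[2,28,460,-25,255],[2,30,485,-25.4,255],[2,30,498,-25.4,255],[2,30,498,-25.4,255],[2,30,498,-25.4,255]]}}

```text
time: 7.35
position: [0.5244, -0.2033, 0.1963]
tool_rot: [-171.0, 89.9, 136.0]
contact_force: [-0.0, -0.2, -0.8]
opening: 0.099
```

```bash
cat > look.py <<'E'
from h import *
import sys
t=sys.argv[1]
for c in("wrist","top","scene"):
    p,d=r.grab_frame(c);m=r.camera_model(c);np.savez(f"{t}_{c}.npz",X=cloud(m,d),p=p)
    cv2.imwrite(f"pics/{t}_{c}.png",cv2.cvtColor(p,cv2.COLOR_RGB2BGR))
o=r.get_obs();print(o['time'],o['opening'],o['contact_force'],o['position'],tool()[1][:,2])
E
python3 look.py a; python3 - <<'E'
from h import *
row([.528,-.203,.2],-53)
for l in("big_center","small_center"):
  X=np.load("a_wrist.npz")['X']
  for x in r.masks_of("wrist",l)[:3]:
    k=x['pixels'];print(l,x['score'],np.array(x['position'])*[512,384],np.nanmedian(X[k],0).round(3));
E
```

```text
7.5 0.0947980506103703 [ 0.24365085  0.40467163 -0.81214162] [ 0.52483536 -0.20351236  0.19704887] [ 6.02027345e-01 -7.98475465e-01 -9.24769248e-05]
pos [ 0.5248 -0.2035  0.197 ] jawhead -52.98 j [-30.    9.8  89.2   0.   80.9  23. ] -> row [-3.   2.8  1.5] turn 0.02
big_center 0.95 [249.4976 102.4128] [ 0.585 -0.145  0.043]
small_center 0.59 [250.0096 162.0096] [ 0.557 -0.179  0.191]
```

View pics/a_wrist.png

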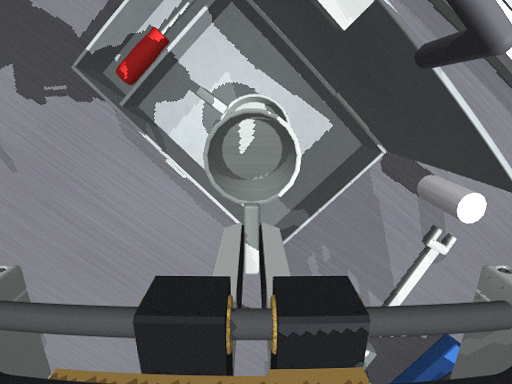

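View pics/a_scene.png

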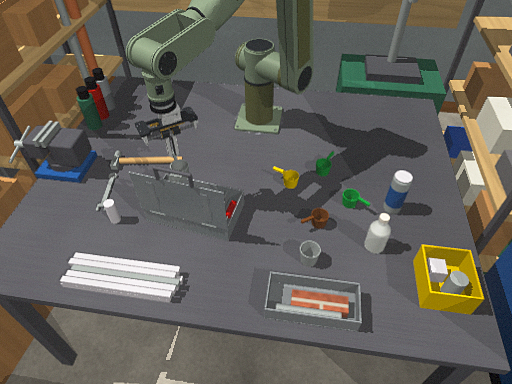

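```bash
cat > f.py <<'E'
from h import *
from scipy.optimize import least_squares
def circ(a,c,R):
    for _ in range(6):
        rr=np.hypot(*(a[:,:2]-c).T);b=a[abs(rr-R)<.007]
        if len(b)<8:return c,0,0
        s=least_squares(lambda q:np.hypot(b[:,0]-q[0],b[:,1]-q[1])-R,c,loss='soft_l1',f_scale=.0015);c=s.x
    return c,len(b),np.sqrt(np.mean(s.fun**2))
E
python3 - <<'E'
from f import *
X=np.load("a_wrist.npz")['X'];Z=X.reshape(-1,3);Z=Z[~np.isnan(Z[:,0])]
tcp,M=tool()
# big rim, z about .044
for lo,hi in((.040,.047),(.037,.05)):
    print("big",circ(Z[(Z[:,2]>lo)&(Z[:,2]<hi)],np.array([.568,-.173]),.0395))
# big handle
a=Z[(Z[:,2]>.05)&(Z[:,2]<.068)&(np.hypot(Z[:,0]-.57,Z[:,1]+.172)<.078)];q=a.mean(0);print("big handle",len(a),q,np.degrees(np.arctan2(q[1]+.1726,q[0]-.568)))
# small rim
s=Z[(Z[:,2]>.17)&(Z[:,2]<.25)&(np.hypot(Z[:,0]-.565,Z[:,1]+.173)<.036)]
print("small z",np.percentile(s[:,2],[1,50,99]))
ring=s[s[:,2]>.2]
c,n,e=circ(ring,np.array([.565,-.173]),.0285);print("small",c,n,e)
rr=np.hypot(*(ring[:,:2]-c).T);g=ring[abs(rr-.0285)<.003]
pl=np.linalg.lstsq(np.c_[g[:,:2]-c,np.ones(len(g))],g[:,2],rcond=None)[0];print("rim plane slopes",pl, "expected z",tcp[2]+.019-.048+.046)
u=np.array([np.cos(np.radians(-143)),np.sin(np.radians(-143))]);print("expected c",tcp[:2]-.05*u, 'tilt along u deg',np.degrees(pl[:2]@u))
T=np.load("top.npz")['X'].reshape(-1,3);T=T[~np.isnan(T[:,0])]
print("top big",circ(T[(T[:,2]>.038)&(T[:,2]<.05)],np.array([.568,-.173]),.0395))
E
```

```text
big (array([ 0.56665274, -0.17446621]), 279, np.float64(0.0011108347067775792))
big (array([ 0.56642792, -0.1745642 ]), 317, np.float64(0.0012299878610585206))
big handle 341 [ 0.56735072 -0.11755879  0.06140393] 90.67584008233041
small z [0.17003059 0.19496866 0.22057279]
small [ 0.56404642 -0.17342379] 2708 0.0018427076439794486
rim plane slopes [-0.00124292  0.00558893  0.20987261] expected z 0.21418021672942172
expected c [ 0.56486664 -0.17373278] tilt along u deg -0.13584044777027351
top big (array([ 0.56831731, -0.17306714]), 96, np.float64(0.0015057148907369013))
```

```bash
python3 - <<'E'
from h import *
row([.5273,-.2041,.055],-53)
E
```

```text
pos [ 0.5249 -0.2038  0.1972] jawhead -53.0 j [-30.    9.8  89.2   0.   80.9  23. ] -> row [142.2   1.7   1.6] turn 0.0
```

{"name": "move_arm", "arguments": {"targets": [[0,2,2,0,255],[30,2,2,0,255],[65,2,2,0,255],[95,2,2,0,255],[120,2,2,0,255],[135,2,2,0,255],[142,2,2,0,255],[142,2,2,0,255]]}}

```text
time: 8.6
position: [0.528, -0.205, 0.0551]
tool_rot: [33.1, 90.0, -20.0]
contact_force: [-0.2, -0.7, -0.4]
opening: 0.098
```

```bash
python3 look.py b
```

```text
8.75 0.0973257055178927 [ 0.63834534  0.50568154 -0.00534365] [ 0.52867288 -0.20541871  0.05614674] [ 0.60107651 -0.79918865  0.0021311 ]
```

View pics/b_wrist.png

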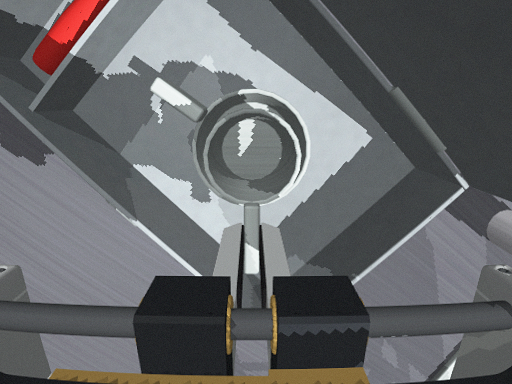

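{"name": "move_arm", "arguments": {"targets": [[7,0,0,0,255],[12,0,0,0,255],[15,0,0,0,255],[17,0,0,0,255],[18,0,0,0,255],[18,0,0,0,255]]}}

```text
time: 9.5
position: [0.5274, -0.2052, 0.0376]
tool_rot: [-102.9, 90.0, -155.9]
contact_force: [-3.8, 0.0, 4.5]
opening: 0.097
```

```bash
cat > m.py <<'E'
from f import *
import sys
X=np.load(sys.argv[1]+"_wrist.npz")['X'];Z=X.reshape(-1,3);Z=Z[~np.isnan(Z[:,0])]
Z=Z[np.hypot(Z[:,0]-.567,Z[:,1]+.174)<.05]
print("z hist",np.histogram(Z[:,2],np.arange(0,.075,.003)))
for lo,hi in((.041,.047),):print("big",circ(Z[(Z[:,2]>lo)&(Z[:,2]<hi)],np.array([.567,-.174]),.0395))
for lo in(.05,.052):print("small",circ(Z[(Z[:,2]>lo)&(Z[:,2]<.06)],np.array([.567,-.174]),.0285))
c=np.array([.567,-.174]);rr=np.hypot(*(Z[:,:2]-c).T);g=Z[(rr>.023)&(rr<.035)&(Z[:,2]>.047)]
pl=np.linalg.lstsq(np.c_[g[:,:2]-c,np.ones(len(g))],g[:,2],rcond=None)[0];print("rim",pl,np.percentile(g[:,2],[50,90,95]),"floor z",np.median(Z[rr<.015,2]))
E
python3 look.py c;python3 m.py c
```

```text
9.65 0.09745706788719724 [-4.03600209 -0.62975812  4.88837552] [ 0.52745814 -0.20519577  0.0375797 ] [ 6.01148726e-01 -7.99137164e-01  4.51466275e-05]
z hist (array([ 197, 1125,  450, 1924, 1358,  301,  326,  381,  399,  461,  523,
        593,  752,  816, 2096,  332,  321, 1179,  461,   93,  877,   68,
         75,   88]), array([0.   , 0.003, 0.006, 0.009, 0.012, 0.015, 0.018, 0.021, 0.024,
       0.027, 0.03 , 0.033, 0.036, 0.039, 0.042, 0.045, 0.048, 0.051,
       0.054, 0.057, 0.06 , 0.063, 0.066, 0.069, 0.072]))
big (array([ 0.56748484, -0.17395929]), 2032, np.float64(0.0012484702879686136))
small (array([ 0.56678257, -0.17520543]), 1739, np.float64(0.001173894705703579))
small (array([ 0.56665531, -0.17529125]), 1500, np.float64(0.0010254478663573774))
rim [-1.83007774 -1.40137368  0.11245551] [0.1783121  0.17993444 0.18182439] floor z 0.011795801200832531
```

View pics/c_wrist.png

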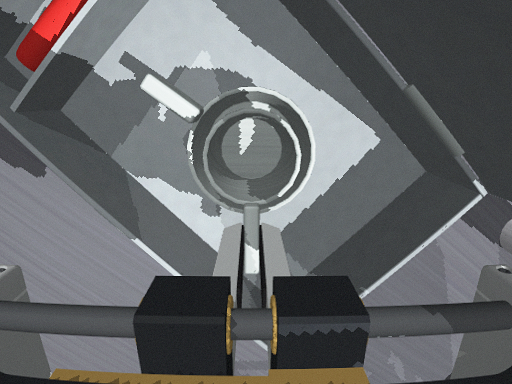

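{"name": "move_arm", "arguments": {"targets": [[18,0,0,0,190],[0,0,0,0,190],[0,0,0,0,190],[-10,0,0,0,190],[-35,0,0,0,190],[-75,0,0,0,190],[-120,0,0,0,190],[-120,0,0,0,190]]}}

```text
time: 10.65
position: [0.5313, -0.2068, 0.1628]
tool_rot: [23.9, 89.4, -29.2]
contact_force: [0.6, -0.4, 0.7]
opening: 0.256
```

I slipped there: the first row commanded 18 mm further down for 1/8 s while the jaws were opening. I'll check for any damage.

```bash
python3 look.py d;python3 m.py d
```

```text
10.8 0.25474343555903467 [ 0.46500386  0.06413719 -0.47185375] [ 0.52703827 -0.2044818   0.15630813] [ 0.60104447 -0.79921459 -0.00125965]
z hist (array([823, 271, 807, 602, 124, 107, 136, 166, 175, 209, 214, 249, 248,
       734, 105, 101, 420, 165,  30, 263,   7,   0,   0,   0]), array([0.   , 0.003, 0.006, 0.009, 0.012, 0.015, 0.018, 0.021, 0.024,
       0.027, 0.03 , 0.033, 0.036, 0.039, 0.042, 0.045, 0.048, 0.051,
       0.054, 0.057, 0.06 , 0.063, 0.066, 0.069, 0.072]))
big (array([ 0.56523915, -0.1730134 ]), 212, np.float64(0.0008904499461096425))
small (array([ 0.56312915, -0.17403669]), 499, np.float64(0.0017448494219461578))
small (array([ 0.56091918, -0.17703264]), 131, np.float64(0.003463250767314472))
rim [-2.59348571 -2.03039258  0.21977453] [0.29889757 0.30236239 0.30439899] floor z 0.008784937822223676
```

View pics/d_wrist.png

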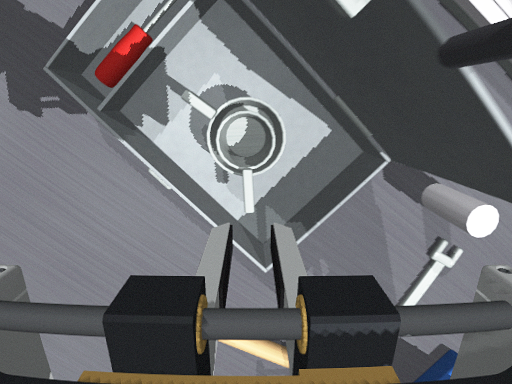

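View pics/d_scene.png

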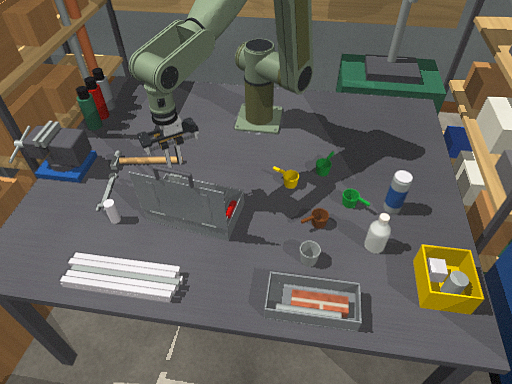

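```bash
python3 look.py e; python3 - <<'E'
from f import *
X=np.load("e_wrist.npz")['X'];Z=X.reshape(-1,3);Z=Z[~np.isnan(Z[:,0])]
for zc in(.044,.054):
    for lo,hi in((zc-.003,zc+.003),):
        a=Z[(Z[:,2]>lo)&(Z[:,2]<hi)];print(zc,circ(a,np.array([.566,-.174]),.0395 if zc<.05 else .0285))
c=circ(Z[(Z[:,2]>.05)&(Z[:,2]<.058)],np.array([.566,-.174]),.0285)[0]
d=Z[:,:2]-c;rr=np.hypot(*d.T);an=np.degrees(np.arctan2(d[:,1],d[:,0]))
for R0,R1 in((.026,.0315),(.037,.0425)):
  for a0 in range(-180,180,45):
    g=Z[(rr>R0)&(rr<R1)&(an>=a0)&(an<a0+45)&(Z[:,2]<.075)]
    print(R0,a0,np.percentile(g[:,2],[90,97]).round(4) if len(g) else 0,end='; ')
  print()
h=Z[(rr>.045)&(rr<.08)&(Z[:,2]>.05)&(Z[:,2]<.07)]
ha=np.degrees(np.arctan2(h[:,1]-c[1],h[:,0]-c[0]));k=ha<0
print("small handle",k.sum(),np.median(ha[k]),np.percentile(h[k,2],[10,50,90]),"big",np.median(ha[~k]),np.percentile(h[~k,2],[10,50,90]))
k=k&(abs(ha-np.median(ha[k]))<8);b=np.polyfit(rr[(rr>.045)&(rr<.08)&(Z[:,2]>.05)&(Z[:,2]<.07)][k],h[k,2],1);print("handle slope",b)
E
```

```text
10.95 0.2522363225132232 [-0.16057659 -0.28188554  0.51136061] [ 0.52648605 -0.20419088  0.15509406] [ 0.6010334  -0.79921696 -0.00333241]
0.044 (array([ 0.5667711 , -0.17380633]), 725, np.float64(0.0011193745978107712))
0.054 (array([ 0.56523707, -0.17463444]), 582, np.float64(0.000979741782688443))
0.026 -180 [0.0603 0.0612]; 0.026 -135 [0.0541 0.0612]; 0.026 -90 [0.0533 0.0536]; 0.026 -45 [0.0533 0.0536]; 0.026 0 [0.0534 0.0539]; 0.026 45 [0.0533 0.0537]; 0.026 90 [0.0536 0.054 ]; 0.026 135 [0.0539 0.0543]; 
0.037 -180 [0.0615 0.0618]; 0.037 -135 [0.0443 0.061 ]; 0.037 -90 [0.0433 0.0436]; 0.037 -45 [0.0433 0.0439]; 0.037 0 [0.0435 0.0441]; 0.037 45 [0.0587 0.0607]; 0.037 90 [0.0445 0.0605]; 0.037 135 [0.0437 0.0444]; 
small handle 270 -140.28109440016885 [0.0598096  0.06083645 0.06174039] big 88.65935122860496 [0.05907433 0.06077878 0.06184312]
handle slope [0.00159473 0.06068312]
```

```bash
python3 - <<'E'
from h import *
row([.53,-.19,.34],-8.1);row([.6725,-.117,.34],-8.1)
E
```

```text
pos [ 0.5265 -0.2042  0.1551] jawhead -53.06 j [-30.   12.2  91.5   0.   76.5  23.1] -> row [-184.9   11.1   -9.8] turn -44.96
pos [ 0.5265 -0.2042  0.1551] jawhead -53.06 j [-30.   12.2  91.5   0.   76.5  23.1] -> row [-185.2  168.9   17.5] turn -44.96
```

{"name": "move_arm", "arguments": {"targets": [[-45,0,0,0,150],[-90,0,0,0,150],[-140,0,0,-8,150],[-185,0,0,-16,150],[-185,20,0,-25,150],[-185,60,5,-33,150],[-185,100,10,-41,150],[-185,140,15,-45,150],[-185,169,17,-45,150],[-185,169,17,-45,150],[-185,169,17,-45,150],[-185,169,17,-45,150]]}}

```text
time: 12.45
position: [0.6722, -0.1178, 0.342]
tool_rot: [-146.0, 90.0, -154.1]
contact_force: [0.0, 0.1, 0.1]
opening: 0.413
```

```bash
python3 look.py g; python3 - <<'E'
from f import *
row([.6725,-.117,.269],-8.1)
for n in("wrist","top","scene"):
    Z=np.load(f"g_{n}.npz")['X'].reshape(-1,3);Z=Z[~np.isnan(Z[:,0])]
    b=Z[(Z[:,2]>.27)&(Z[:,2]<.305)&(abs(Z[:,0]-.665)<.03)&(Z[:,1]>-.2)&(Z[:,1]<-.1)]
    if len(b)>10:
        q=np.polyfit(b[:,1]+.117,b[:,0],1);print(n,len(b),"x at y=-.117",q,np.percentile(b[:,2],[5,50,95]))
        t=b[b[:,2]>.288];print("   top part",len(t),t.mean(0) if len(t) else 0, np.percentile(t[:,0]-q[0]*(t[:,1]+.117),[5,50,95]) if len(t) else 0)
E
```

```text
12.6 0.4131758498807327 [ 0.67311022 -0.52825981  0.14174635] [ 0.67247459 -0.11760845  0.3424424 ] [ 9.89978043e-01 -1.41220550e-01  4.80815832e-04]
pos [ 0.6725 -0.1176  0.3424] jawhead -8.12 j [-17.2  21.8  57.6  -0.  100.6  -9.1] -> row [73.4  0.6 -0.1] turn -0.02
wrist 1393 x at y=-.117 [0.13816705 0.67256418] [0.29010955 0.2928831  0.29449476]
   top part 1388 [ 0.66839192 -0.14735022  0.29265638] [0.6672833  0.67263763 0.67801228]
scene 145 x at y=-.117 [0.13514071 0.67649656] [0.28332207 0.29022888 0.29365863]
   top part 108 [ 0.67151081 -0.15046753  0.29102711] [0.67161144 0.67637419 0.68083115]
```

View pics/g_wrist.png

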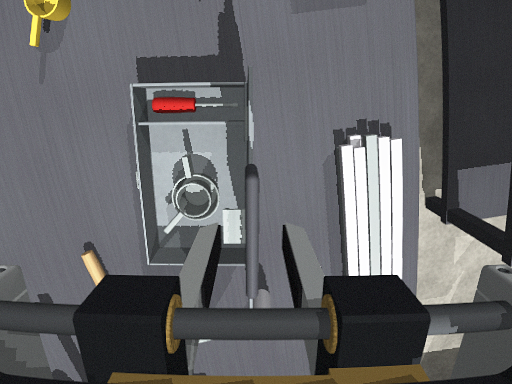

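View pics/g_scene.png

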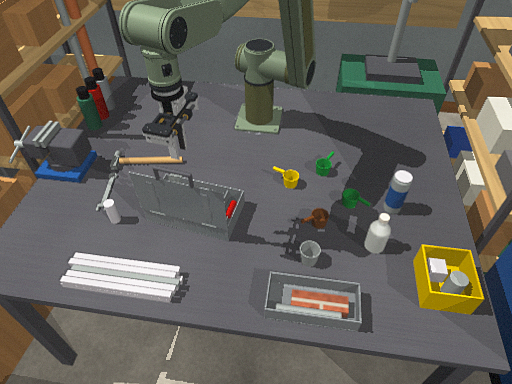

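```bash
python3 - <<'E'
import cv2,numpy as np
a=cv2.imread("pics/e_scene.png")[150:260,270:430];b=cv2.imread("pics/g_scene.png")[150:260,270:430]
cv2.imwrite("pics/cmp.png",cv2.resize(np.hstack([a,b]),None,fx=2.4,fy=2.4))
E
```

```text
(no output)
```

View pics/cmp.png

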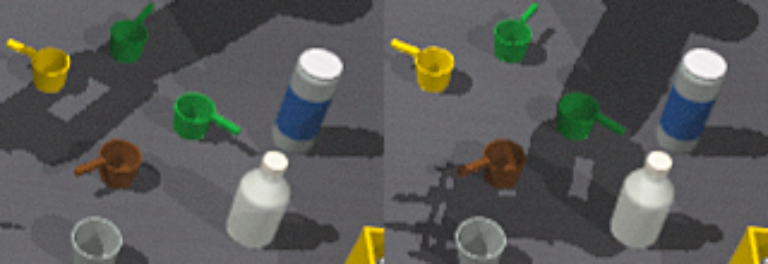

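View pics/g_top.png

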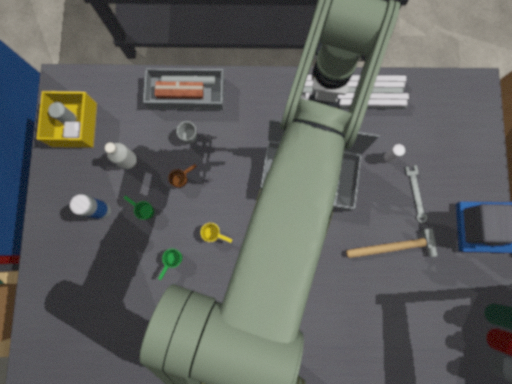

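Only shadows have changed; the other things are where they were. Next I descend on the bar and close the jaws.

{"name": "move_arm", "arguments": {"targets": [[25,0,0,0,150],[50,0,0,0,150],[67,0,0,0,150],[73,0,0,0,150],[73,0,0,0,150],[73,0,0,0,255],[73,0,0,0,255],[73,0,0,0,255],[73,0,0,0,255],[73,0,0,0,255]]}}

```text
time: 13.85
position: [0.6732, -0.117, 0.2695]
tool_rot: [-5.3, 89.9, -13.4]
contact_force: [0.4, 0.5, 1.2]
opening: 0.092
```

```bash
python3 look.py i; python3 - <<'E'
from f import *
row([.6725,-.117,.269],-8.1)
E
```

```text
14.0 0.09137762746021674 [-0.49929398  0.55137134  2.21900305] [ 0.67322545 -0.117005    0.26949303] [ 9.90134479e-01 -1.40117296e-01  9.26024447e-04]
pos [ 0.6732 -0.117   0.2695] jawhead -8.05 j [-17.1  22.5  64.9   0.   92.6  -9.1] -> row [ 0.5 -0.1 -0.7] turn 0.05
```

View pics/i_wrist.png

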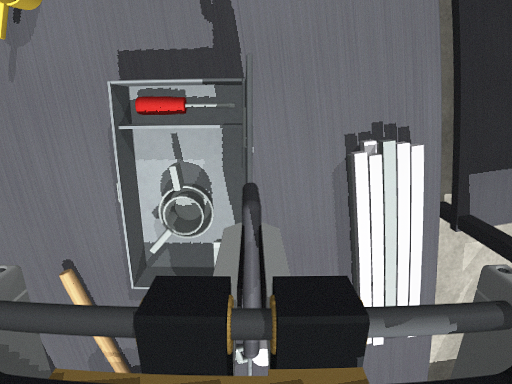

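```bash
python3 - <<'E'
import numpy as np
f=lambda t:np.array([-220*np.cos(t)+3*np.sin(t),220*np.sin(t)+3*np.cos(t)])
for t0 in(1.56,1.58,1.60):
  b=f(t0);print(t0)
  if t0==1.58:
    for t in np.r_[1.56,1.53,1.50:0.65:-.05,.65]:
        d=f(t)-b;print(round(t,2),round(-d[1],1),round(d[0],1))
E
```

```text
1.56
1.58
1.56 -0.1 -4.4
1.53 0.0 -11.0
1.5 0.3 -17.6
1.45 1.2 -28.6
1.4 2.7 -39.5
1.35 4.6 -50.3
1.3 7.2 -61.0
1.25 10.2 -71.5
1.2 13.8 -81.9
1.15 17.9 -92.2
1.1 22.5 -102.1
1.05 27.6 -111.9
1.0 33.2 -121.4
0.95 39.3 -130.6
0.9 45.8 -139.4
0.85 52.7 -148.0
0.8 60.1 -156.1
0.75 67.8 -164.0
0.7 75.9 -171.4
0.65 84.4 -178.3
1.6
```

{"name": "move_arm", "arguments": {"targets": [[0,0,-4.4,0,255],[0,0,-11,0,255],[0.3,0,-17.6,0,255],[1.2,0,-28.6,0,255],[2.7,0,-39.5,0,255],[4.6,0,-50.3,0,255],[7.2,0,-61,0,255],[8.2,0,-65,0,255],[8.2,0,-65,0,255]]}}

```text
time: 15.12
position: [0.6071, -0.1075, 0.2629]
tool_rot: [-151.3, 90.0, -159.4]
contact_force: [-3.3, 0.7, 11.3]
opening: 0.068
```

```bash
python3 look.py k; python3 - <<'E'
from f import *
row([.6725,-.117,.269],-8.1)
Z=np.load("k_scene.npz")['X'].reshape(-1,3);Z=Z[~np.isnan(Z[:,0])]
k=r.masks_of("scene","lid")
print([x['score'] for x in k])
L=np.load("k_scene.npz")['X'][k[0]['pixels']];L=L[~np.isnan(L[:,0])]
L=L[(L[:,2]>.09)&(L[:,2]<.23)];c=np.median(L,0)
for _ in range(4):
    v=np.linalg.svd(L-L.mean(0),full_matrices=False)[2][2];e=abs((L-L.mean(0))@v);L=L[e<.005]
v*=np.sign(v[0]);print(v,len(L),"theta",np.arccos(v[2]))
E
```

```text
15.275 0.06875214701811298 [-4.09630449  0.83564264 10.73584109] [ 0.6072958  -0.10759364  0.26291973] [ 9.90130123e-01 -1.40149630e-01 -6.49483399e-04]
pos [ 0.6073 -0.1076  0.2629] jawhead -8.06 j [-18.1  14.3  76.2  -0.   89.5 -10. ] -> row [-6.1 -0.2 65.9] turn 0.04
[0.69]
[ 0.94997099 -0.13380679  0.28222484] 3469 theta 1.2846838927284472
```

View pics/k_scene.png

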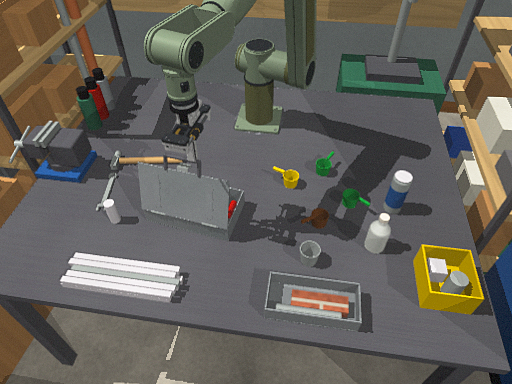

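View pics/k_wrist.png

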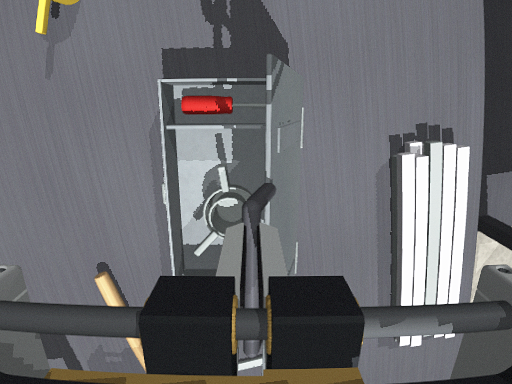

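```bash
python3 - <<'E'
from f import *
for n in("k","i"):
    Z=np.load(f"{n}_wrist.npz")['X'].reshape(-1,3);Z=Z[~np.isnan(Z[:,0])]
    p=np.array([.6073,-.1076]) if n=="k" else np.array([.6732,-.117])
    u=np.array([.99,-.14]);w=np.array([.14,.99])
    a=(Z[:,:2]-p)@u;b=(Z[:,:2]-p)@w
    q=Z[(abs(a)<.012)&(b>.012)&(b<.022)&(Z[:,2]>.2)]
    aa=a[(abs(a)<.012)&(b>.012)&(b<.022)&(Z[:,2]>.2)]
    print(n,len(q),"top z",np.percentile(q[:,2],[50,90,99]) if len(q) else 0,np.percentile(aa,[5,50,95]) if len(q) else 0)
E
```

```text
k 2292 top z [0.40471122 0.40801287 0.40891188] [-0.01075606  0.00137655  0.01093286]
i 2150 top z [0.41143174 0.41473305 0.41562125] [-0.01085413  0.00061725  0.01087299]
```

```bash
python3 - <<'E'
from f import *
for n,zz in(("g",.342),("i",.2695),("k",.2629)):
    Z=np.load(f"{n}_wrist.npz")['X'].reshape(-1,3);Z=Z[~np.isnan(Z[:,0])]
    p={"k":np.array([.6073,-.1076]),"i":np.array([.6732,-.117]),"g":np.array([.6725,-.1176])}[n]
    u=np.array([.99,-.14]);w=np.array([.14,.99])
    a=(Z[:,:2]-p)@u;b=(Z[:,:2]-p)@w
    k=(abs(a)<.02)&(b>.009)&(b<.018)&(Z[:,2]>.2)&(Z[:,2]<.33)
    q=Z[k];print(n,len(q),"top z",np.percentile(q[:,2],[5,50,90,99]) if len(q) else 0,np.percentile(a[k],[5,50,95]) if len(q) else 0)
    # y extent
    k=(abs(a)<.02)&(Z[:,2]>.255)&(Z[:,2]<.33);print("   b range",np.percentile(b[k],[1,99]), "z by b:",[(round(x,3),np.median(Z[k&(abs(b-x)<.003)][:,2]).round(4)) for x in(-.07,-.04,-.015,.01,.018) if (k&(abs(b-x)<.003)).sum()>3])
E
```

```text
g 148 top z [0.28986619 0.29302694 0.29422974 0.29498735] [-0.00566023 -0.00018654  0.00526855]
   b range [-0.09141665  0.02482532] z by b: [(-0.07, np.float64(0.2927)), (-0.04, np.float64(0.2901)), (-0.015, np.float64(0.2931)), (0.01, np.float64(0.293)), (0.018, np.float64(0.2927))]
i 1328 top z [0.29125349 0.31029474 0.32648837 0.32960871] [-0.01512479  0.00027034  0.01507694]
   b range [-0.09127212  0.02416005] z by b: [(-0.04, np.float64(0.2927)), (-0.015, np.float64(0.2931)), (0.01, np.float64(0.3122)), (0.018, np.float64(0.2925))]
k 1651 top z [0.28324167 0.30793687 0.32616116 0.32960137] [-0.0141723   0.00077147  0.01418512]
   b range [-0.09173581  0.02412426] z by b: [(-0.04, np.float64(0.2851)), (-0.015, np.float64(0.2853)), (0.01, np.float64(0.3107)), (0.018, np.float64(0.2838))]
```

{"name": "move_arm", "arguments": {"targets": [[-3.6,0,14.7,0,255],[-5.5,0,25.5,0,255],[-7,0,36.4,0,255],[-7.4,0,41,0,255],[-7.4,0,41,0,255],[-7.4,0,41,0,180],[-7.4,0,41,0,180],[-2,0,41,0,180],[-1,0,41,0,180],[-1,0,41,0,180]]}}

```text
time: 16.58
position: [0.6516, -0.114, 0.2716]
tool_rot: [-8.1, 89.3, -16.1]
contact_force: [-2.5, 1.5, 26.2]
opening: 0.3
```

```bash
cat > lid.py <<'E'
from f import *
import sys
p,d=r.grab_frame("scene");X=cloud(r.camera_model("scene"),d)
cv2.imwrite(f"pics/{sys.argv[1]}_s.png",cv2.cvtColor(p,cv2.COLOR_RGB2BGR))
k=r.masks_of("scene","lid")
L=X[k[0]['pixels']];L=L[~np.isnan(L[:,0])]
L=L[(L[:,2]>.065)&(L[:,2]<.24)]
for _ in range(6):
    m=np.median(L,0) if _==0 else L.mean(0)
    v=np.linalg.svd(L-m,full_matrices=False)[2][2];e=abs((L-m)@v);L=L[e<max(.004,np.median(e)*2)]
v*=np.sign(v[2] if abs(v[2])>.5 else v[0]);print("lid n",v.round(3),len(L),"theta",np.arctan2(np.hypot(v[0],v[1])*np.sign(v[0]),v[2]).round(4),L.mean(0).round(4))
o=r.get_obs();print(o['time'],o['opening'],o['contact_force'],o['position'])
E
python3 lid.py n; python3 look.py n
```

```text
lid n [ 0.98  -0.138  0.143] 3662 theta 1.4268 [ 0.6535 -0.1466  0.1572]
16.675 0.2960747251279453 [-3.17044917  2.50822752 25.49580735] [ 0.65157369 -0.11399585  0.27159037]
16.825 0.29199859000557865 [-2.67788451  2.91895798 25.15186167] [ 0.65153555 -0.1139692   0.27157311] [ 0.99009936 -0.13980513  0.01256105]
```

View pics/n_wrist.png

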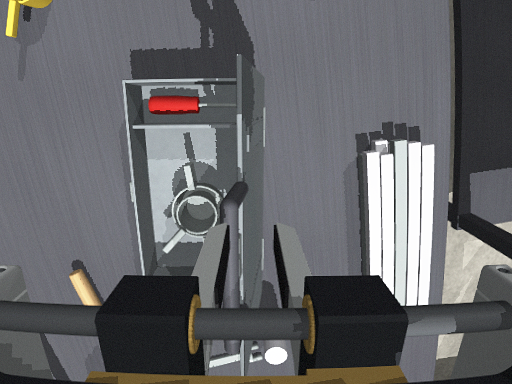

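```bash
python3 - <<'E'
from f import *
Z=np.load(f"n_wrist.npz")['X'].reshape(-1,3);Z=Z[~np.isnan(Z[:,0])]
p=np.array([.6515,-.114])
u=np.array([.99,-.14]);w=np.array([.14,.99])
a=(Z[:,:2]-p)@u;b=(Z[:,:2]-p)@w
for b0 in(.022,.016,.012,.009,.006,.003,0,-.02,-.035,-.05):
    k=(abs(a)<.06)&(abs(b-b0)<.0015)&(Z[:,2]>.24)&(Z[:,2]<.345)
    h,e=np.histogram(a[k],np.arange(-.04,.045,.005))
    print(b0,[ (round(e[i]*1000),round(1000*np.max(Z[k&(a>=e[i])&(a<e[i+1])][:,2])),round(1000*np.min(Z[k&(a>=e[i])&(a<e[i+1])][:,2]))) for i in range(len(h)) if h[i]])
im=cv2.imread("pics/n_s.png")[100:230,100:270];cv2.imwrite("pics/n_sz.png",cv2.resize(im,None,fx=4.5,fy=4.5,interpolation=cv2.INTER_CUBIC))
im=cv2.imread("pics/n_wrist.png")[160:384,130:380];cv2.imwrite("pics/n_wz.png",cv2.resize(im,None,fx=2.6,fy=2.6,interpolation=cv2.INTER_CUBIC))
E
```

```text
0.022 [(-20, 292, 264), (-15, 293, 242), (-10, 288, 246), (-5, 255, 242)]
0.016 [(-25, 288, 288), (-20, 293, 288), (-15, 293, 290), (-10, 291, 261), (-5, 257, 248)]
0.012 [(-30, 343, 340), (-25, 345, 287), (-20, 345, 289), (-15, 293, 288), (-10, 291, 287), (10, 345, 314), (15, 345, 301), (20, 344, 324)]
0.009 [(-30, 345, 301), (-25, 344, 288), (-20, 345, 288), (-15, 345, 289), (-10, 290, 287), (10, 345, 291), (15, 345, 293), (20, 345, 295), (25, 311, 303)]
0.006 [(-15, 343, 290), (-10, 290, 240), (10, 343, 296)]
0.003 [(-15, 343, 290), (-10, 289, 240), (10, 344, 295)]
0 [(-15, 344, 289), (-10, 290, 241), (10, 344, 296)]
-0.02 [(-40, 252, 250), (-20, 293, 291), (-15, 293, 290), (-10, 289, 240)]
-0.035 [(-20, 292, 290), (-15, 293, 290), (-10, 291, 241)]
-0.05 [(-20, 293, 289), (-15, 292, 289), (-10, 289, 241)]
```

View pics/n_sz.png

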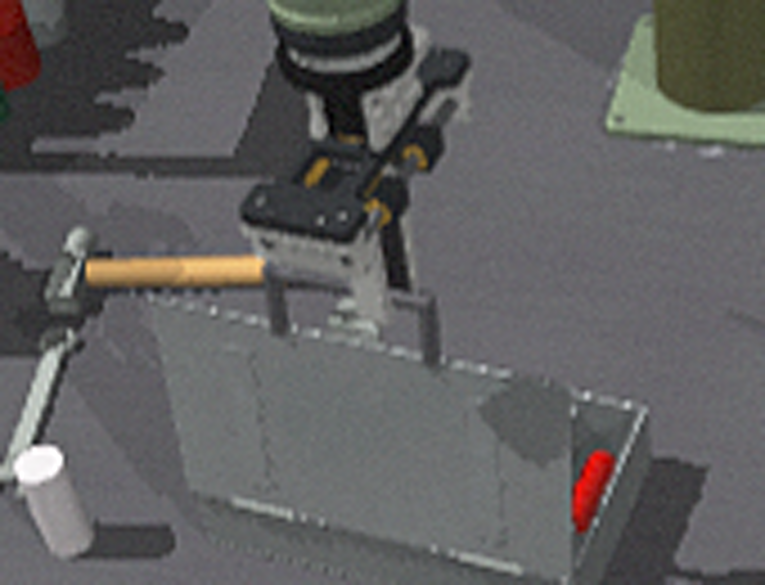

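View pics/n_wz.png

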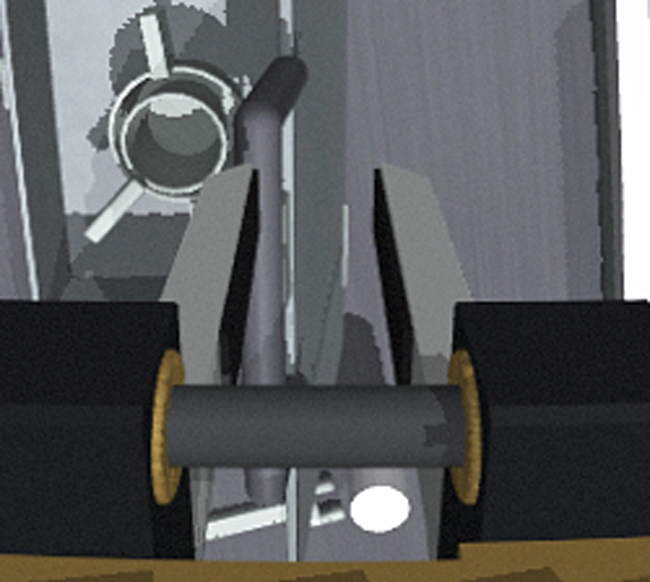

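```bash
python3 - <<'E'
from f import *
# finger depth points in wrist camera relative to tool frame, each frame
for n,tcp,ja in(("e",[.5265,-.2042,.1551],-53.06),("g",[.6725,-.1176,.3424],-8.1),("n",[.6515,-.114,.2716],-8.1)):
    Z=np.load(f"{n}_wrist.npz")['X'].reshape(-1,3);Z=Z[~np.isnan(Z[:,0])]-np.array(tcp)
    u=np.array([np.cos(np.radians(ja)),np.sin(np.radians(ja))]);w=np.array([-u[1],u[0]])
    a=Z[:,:2]@u;b=Z[:,:2]@w
    for s in(-1,1):
        k=(s*a>.008)&(s*a<.04)&(abs(b)<.012)&(Z[:,2]>-.005)&(Z[:,2]<.08)
        print(n,s,"z above tcp pct",np.percentile(Z[k,2]*1000,[0.5,2,10,50]).round(1),"a",np.percentile(a[k]*1000,[2,98]).round(1),"b",np.percentile(b[k]*1000,[2,98]).round(1))
E
```

```text
e -1 z above tcp pct [23.2 24.8 32.6 58.5] a [-24.  -12.1] b [-5.9 10.5]
e 1 z above tcp pct [22.5 24.8 32.2 58.2] a [11.5 23.4] b [-5.7 10.5]
g -1 z above tcp pct [20.8 23.9 31.6 58.6] a [-31.5 -19.6] b [-6.4 10.5]
g 1 z above tcp pct [20.9 23.8 31.6 58.7] a [18.6 30.5] b [-6.5 10.5]
n -1 z above tcp pct [15.8 16.8 19.3 51.5] a [-26.4  -9.3] b [-9.1 11. ]
n 1 z above tcp pct [22.5 24.7 32.3 58.8] a [12.5 24.6] b [-5.6 10.8]
```

{"name": "move_arm", "arguments": {"targets": [[-20,0,0,0,180],[-45,0,0,0,150],[-45,0,-8,0,150],[-45,0,-15,0,150],[-45,0,-15,0,150]]}}

```text
time: 17.45
position: [0.6328, -0.1111, 0.3049]
tool_rot: [171.5, 89.8, 163.5]
contact_force: [-0.0, 0.2, 0.5]
opening: 0.414
```

```bash
python3 lid.py q; python3 look.py q; python3 - <<'E'
from f import *
tcp,M=tool();print(tcp)
Z=np.load(f"q_wrist.npz")['X'].reshape(-1,3);Z=Z[~np.isnan(Z[:,0])]-tcp
u=M[:2,2];w=-M[:2,1] if M[1,1]<0 else M[:2,1]
a=Z[:,:2]@u;b=Z[:,:2]@w
for b0 in(.02,.015,.01,-.02,-.035,-.05):
    k=(abs(a)<.03)&(abs(b-b0)<.002)&(Z[:,2]>-.03)&(Z[:,2]<-.0+.01)
    if k.sum()>3:print(b0,"a",np.percentile(a[k]*1000,[3,50,97]).round(1),"z",(np.percentile(Z[k,2]*1000,[50,97])+tcp[2]*1000).round(1))
E
```

```text
lid n [ 0.98  -0.137  0.146] 3677 theta 1.4245 [ 0.6532 -0.1468  0.1571]
17.55 0.41268062789693927 [-0.07415814 -0.28931056 -1.00712473] [ 0.63362574 -0.11129979  0.30543784]
17.7 0.409118953315929 [ 0.82136792  0.21913014 -0.53985103] [ 0.63426179 -0.11144671  0.3061428 ] [ 9.90133343e-01 -1.40125750e-01 -8.59190036e-04]
[ 0.63426179 -0.11144671  0.3061428 ]
0.02 a [-2.9  3.2  9.7] z [290.4 292.4]
0.015 a [-3.   2.8  8. ] z [291.1 292.6]
0.01 a [-3.   2.5  8.1] z [291.2 292.7]
-0.02 a [-3.1  3.   8.4] z [290.9 292.4]
-0.035 a [-3.2  2.3  7.7] z [291.4 293. ]
-0.05 a [-3.2  2.3  7.9] z [291.3 292.8]
```

View pics/q_wrist.png

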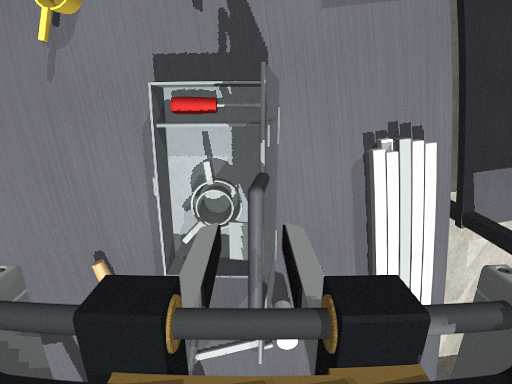

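{"name": "move_arm", "arguments": {"targets": [[15,0,2.5,0,150],[35,0,2.5,0,150],[50,0,2.5,0,150],[55,0,2.5,0,150],[55,0,2.5,0,255],[55,0,2.5,0,255],[55,0,2.5,0,255],[55,0,2.5,0,255],[55,0,2.5,0,255]]}}

```text
time: 18.82
position: [0.6373, -0.112, 0.2527]
tool_rot: [-10.7, 89.9, -18.7]
contact_force: [-0.5, 0.0, 2.9]
opening: 0.115
```

```bash
python3 lid.py s;python3 - <<'E'
import numpy as np
f=lambda t:np.array([-220*np.cos(t)+3*np.sin(t),220*np.sin(t)+3*np.cos(t)])
b=f(1.425)
for t in np.r_[1.40,1.37,1.33:0.45:-.05]:
        d=f(t)-b;print(round(t,2),round(-d[1],1),round(d[0],1))
E
```

```text
lid n [ 0.98  -0.137  0.143] 3677 theta 1.4269 [ 0.6534 -0.1473  0.1572]
18.925 0.11910027483378416 [-0.40168961  0.09380368  3.25589625] [ 0.63727273 -0.1119663   0.25273744]
1.4 0.8 -5.4
1.37 1.9 -11.9
1.33 3.7 -20.6
1.28 6.5 -31.2
1.23 9.8 -41.7
1.18 13.5 -52.0
1.13 17.9 -62.2
1.08 22.7 -72.1
1.03 28.0 -81.7
0.98 33.7 -91.1
0.93 40.0 -100.1
0.88 46.6 -108.9
0.83 53.7 -117.3
0.78 61.2 -125.3
0.73 69.2 -132.9
0.68 77.4 -140.2
0.63 86.1 -147.0
0.58 95.0 -153.4
0.53 104.3 -159.3
0.48 113.8 -164.8
```

Opening now reads 11.2 mm, so the grip is properly around the 12 mm bar. I lower it along the arc.

{"name": "move_arm", "arguments": {"targets": [[0.8,0,-5.4,0,255],[1.9,0,-11.9,0,255],[3.7,0,-20.6,0,255],[6.5,0,-31.2,0,255],[9.8,0,-41.7,0,255],[13.5,0,-52,0,255],[17.9,0,-62.2,0,255],[22.7,0,-72.1,0,255],[28,0,-81.7,0,255],[33.7,0,-91.1,0,255],[33.7,0,-91.1,0,255]]}}

```text
time: 20.3
position: [0.5448, -0.0986, 0.2167]
tool_rot: [171.5, 89.8, 163.4]
contact_force: [0.5, 0.1, -1.5]
opening: 0.118
```

```bash
python3 lid.py t
```

```text
lid n [ 0.817 -0.115  0.565] 4454 theta 0.9701 [ 0.6147 -0.1419  0.1439]
20.4 0.11667645632779519 [-0.13160619 -0.20403328 -0.47581436] [ 0.54582003 -0.09874584  0.21738376]
```

```bash
python3 - <<'E'
import numpy as np
f=lambda t:np.array([-220*np.cos(t)+3*np.sin(t),220*np.sin(t)+3*np.cos(t)])
b=f(.975)
for t in np.r_[.95:.14:-.05,.12,.1,.08]:
        d=f(t)-b;print([round(-d[1],1),0,round(d[0],1),0,255],end=', ')
E
```

```text
[np.float64(3.1), 0, np.float64(-4.6), 0, 255], [np.float64(9.6), 0, np.float64(-13.4), 0, 255], [np.float64(16.5), 0, np.float64(-22.0), 0, 255], [np.float64(23.9), 0, np.float64(-30.1), 0, 255], [np.float64(31.6), 0, np.float64(-38.0), 0, 255], [np.float64(39.8), 0, np.float64(-45.4), 0, 255], [np.float64(48.2), 0, np.float64(-52.3), 0, 255], [np.float64(57.1), 0, np.float64(-58.9), 0, 255], [np.float64(66.2), 0, np.float64(-65.0), 0, 255], [np.float64(75.7), 0, np.float64(-70.7), 0, 255], [np.float64(85.4), 0, np.float64(-75.8), 0, 255], [np.float64(95.3), 0, np.float64(-80.5), 0, 255], [np.float64(105.5), 0, np.float64(-84.7), 0, 255], [np.float64(115.9), 0, np.float64(-88.3), 0, 255], [np.float64(126.4), 0, np.float64(-91.4), 0, 255], [np.float64(137.1), 0, np.float64(-94.0), 0, 255], [np.float64(147.9), 0, np.float64(-96.1), 0, 255], [np.float64(154.5), 0, np.float64(-97.1), 0, 255], [np.float64(158.8), 0, np.float64(-97.6), 0, 255], [np.float64(163.2), 0, np.float64(-98.1), 0, 255],
```

{"name": "move_arm", "arguments": {"targets": [[3,0,-4.5,0,255],[9.5,0,-13.5,0,255],[16.5,0,-22,0,255],[24,0,-30,0,255],[31.5,0,-38,0,255],[40,0,-45.5,0,255],[48,0,-52.5,0,255],[57,0,-59,0,255],[66,0,-65,0,255],[75.5,0,-70.5,0,255],[85.5,0,-76,0,255],[95.5,0,-80.5,0,255],[105.5,0,-84.5,0,255],[116,0,-88.5,0,255],[126.5,0,-91.5,0,255],[137,0,-94,0,255],[145,0,-95.5,0,255],[150,0,-96.5,0,255],[154.5,0,-97,0,255],[154.5,0,-97,0,255]]}}

```text
time: 22.9
position: [0.4498, -0.0852, 0.0629]
tool_rot: [170.1, 89.9, 162.1]
contact_force: [-0.9, 4.4, -1.6]
opening: 0.115
```

```bash
python3 lid.py u; python3 look.py u
```

```text
lid n [ 0.131 -0.019  0.991] 3673 theta 0.1324 [ 0.5789 -0.1362  0.082 ]
23.0 0.11496941834322458 [-1.50565283  4.83479802 -2.31638684] [ 0.44990792 -0.08523936  0.06320084]
23.15 0.11513366381404976 [-1.8169053   4.53409014 -1.41387224] [ 0.44994677 -0.08524122  0.06333951] [ 0.99014009 -0.14007256 -0.00151133]
```

View pics/u_scene.png

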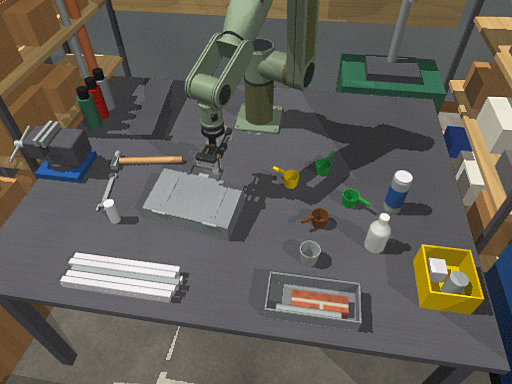

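View pics/u_wrist.png

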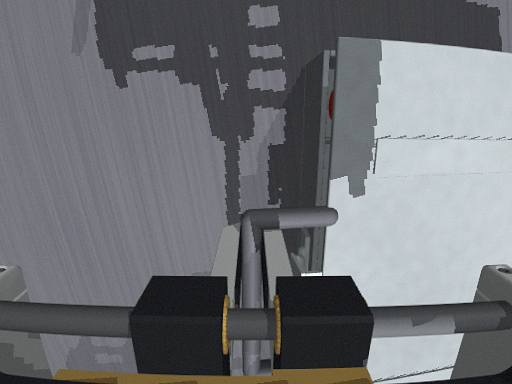

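{"name": "move_arm", "arguments": {"targets": [[3,0,-0.3,0,255],[6,0,-0.6,0,255],[9,0,-0.8,0,255],[11,0,-1,0,255],[12,0,-1,0,255],[12,0,-1,0,255]]}}

```text
time: 23.9
position: [0.4485, -0.085, 0.0512]
tool_rot: [174.7, 89.9, 166.6]
contact_force: [-2.9, 4.5, -0.4]
opening: 0.118
```

```bash
python3 lid.py v
```

```text
lid n [ 0.078 -0.012  0.997] 3534 theta 0.0788 [ 0.5789 -0.1352  0.0775]
24.0 0.11662299440989227 [-2.11084754  4.92302384 -0.62241701] [ 0.44847915 -0.08502078  0.05118342]
```

{"name": "move_arm", "arguments": {"targets": [[1,0,0,0,255],[2,0,0,0,255],[2,0,0,0,255]]}}

```text
time: 24.38
position: [0.4483, -0.085, 0.0492]
tool_rot: [176.0, 89.8, 167.9]
contact_force: [-2.7, 5.0, -0.1]
opening: 0.118
```

```bash
python3 lid.py v2
```

```text
lid n [ 0.07  -0.01   0.997] 3513 theta 0.0712 [ 0.5794 -0.1365  0.0767]
24.475 0.11713157612165878 [-2.68312658  5.68252479 -0.38731807] [ 0.448276   -0.08499747  0.04917649]
```

{"name": "move_arm", "arguments": {"targets": [[1.5,0,0,0,255],[1.5,0,0,0,255]]}}

```text
time: 24.72
position: [0.4482, -0.085, 0.0476]
tool_rot: [175.9, 89.8, 167.9]
contact_force: [-2.5, 4.7, -1.1]
opening: 0.12
```

```bash
python3 lid.py v3
```

```text
lid n [ 0.061 -0.009  0.998] 3483 theta 0.062 [ 0.5798 -0.1366  0.0761]
24.825 0.12080572495964251 [-2.66029841  4.78780577 -0.71725644] [ 0.44817909 -0.08495953  0.04756317]
```

{"name": "move_arm", "arguments": {"targets": [[1,0,0,0,255],[2,0,0,0,255],[2,0,0,0,255]]}}

```text
time: 25.2
position: [0.448, -0.0849, 0.0455]
tool_rot: [176.2, 89.8, 168.2]
contact_force: [-2.6, 4.7, 0.1]
opening: 0.116
```

```bash
python3 lid.py v4; python3 look.py v4
```

```text
lid n [ 0.054 -0.009  0.999] 3473 theta 0.0544 [ 0.5798 -0.1365  0.0753]
25.3 0.11869606434447934 [-1.99827791  4.9907832  -1.76928458] [ 0.44802056 -0.08494826  0.04553426]
25.45 0.11836340156226816 [-3.66103962  5.4799364  -1.24544509] [ 0.44799821 -0.08494855  0.04553154] [ 0.99016337 -0.13987313 -0.00346598]
```

View pics/v4_wrist.png

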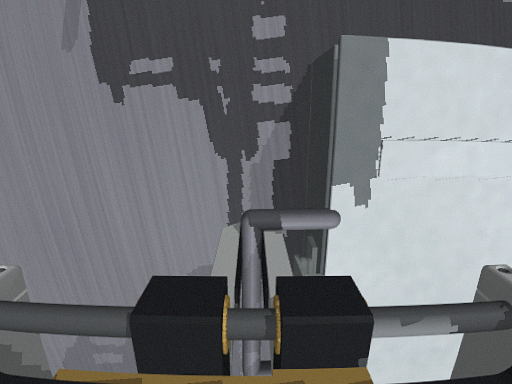

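{"name": "move_arm", "arguments": {"targets": [[1,0,0,0,255],[2,0,0,0,255],[3,0,0,0,255],[4,0,0,0,255],[4,0,0,0,255]]}}

```text
time: 26.08
position: [0.4478, -0.0849, 0.0414]
tool_rot: [177.0, 89.8, 168.9]
contact_force: [-2.5, 5.9, -1.2]
opening: 0.118
```

```bash
python3 lid.py v5
```

```text
lid n [ 0.035 -0.006  0.999] 3447 theta 0.0356 [ 0.5792 -0.1367  0.0739]
26.175 0.11749943763718601 [-3.68493447  5.12819877 -0.7793932 ] [ 0.44777795 -0.08489095  0.04142357]
```

{"name": "move_arm", "arguments": {"targets": [[1.5,0,0,0,255],[3,0,0,0,255],[4.5,0,0,0,255],[4.5,0,0,0,255]]}}

```text
time: 26.68
position: [0.4476, -0.0849, 0.0368]
tool_rot: [177.1, 89.7, 169.1]
contact_force: [-3.7, 4.7, -1.3]
opening: 0.12
```

```bash
python3 lid.py v6; python3 look.py v6; python3 - <<'E'
import cv2
im=cv2.imread("pics/v6_scene.png")[110:260,110:280];cv2.imwrite("pics/v6z.png",cv2.resize(im,None,fx=4.4,fy=4,interpolation=cv2.INTER_CUBIC))
E
```

```text
lid n [ 0.016 -0.003  1.   ] 3415 theta 0.0165 [ 0.579  -0.137   0.0721]
26.775 0.11607786527406082 [-3.17613128  4.81375724 -0.09761535] [ 0.4475712  -0.08487718  0.03682083]
26.925 0.11878127088505186 [-3.53739548  4.39562155 -0.85615305] [ 0.44757136 -0.08487085  0.03682387] [ 0.99016991 -0.13980233 -0.00434315]
```

View pics/v6z.png

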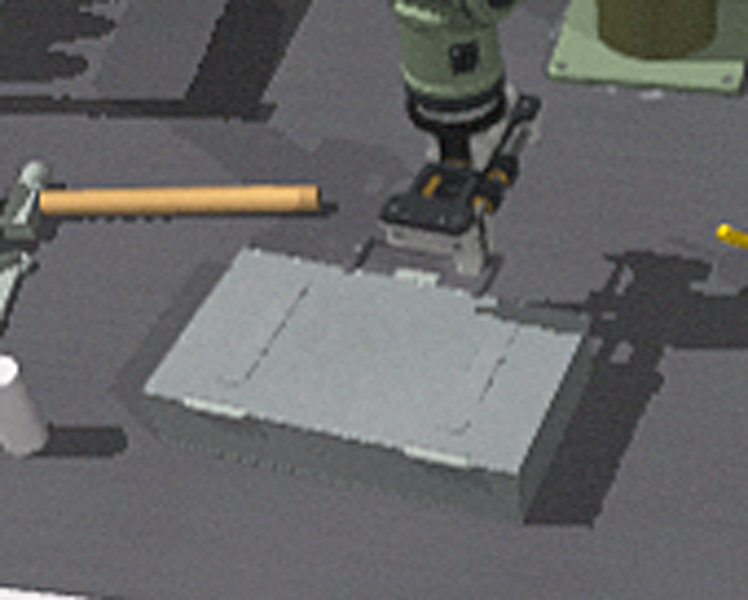

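View pics/v6_wrist.png

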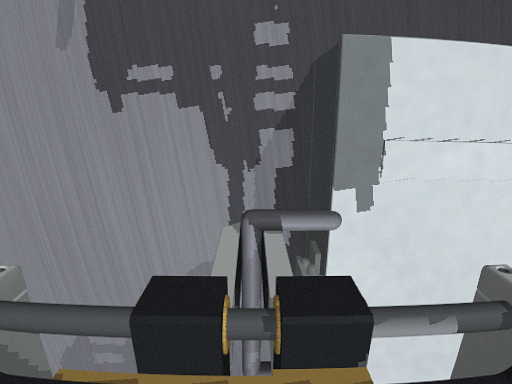

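{"name": "move_arm", "arguments": {"targets": [[1.5,0,0,0,255],[3,0,0,0,255],[3.5,0,0,0,255],[3.5,0,0,0,255]]}}

```text
time: 27.42
position: [0.4475, -0.0849, 0.0333]
tool_rot: [177.0, 89.7, 169.0]
contact_force: [-4.3, 4.7, -1.4]
opening: 0.117
```

```bash
python3 lid.py v7
```

```text
lid n [ 0.    -0.001  1.   ] 3380 theta 0.001 [ 0.5792 -0.1363  0.0708]
27.525 0.11815710814510669 [-3.97010936  4.97510794 -0.76802616] [ 0.44750164 -0.08487266  0.03333434]
```

{"name": "move_arm", "arguments": {"targets": [[1,0,0,0,255],[2,0,0,0,255],[2,0,0,0,255]]}}

```text
time: 27.9
position: [0.4475, -0.0849, 0.0329]
tool_rot: [177.8, 89.7, 169.8]
contact_force: [-7.7, 6.3, 11.2]
opening: 0.117
```

```bash
python3 lid.py v8
```

```text
lid n [-0.002 -0.001  1.   ] 3304 theta -0.0026 [ 0.5801 -0.137   0.0708]
28.0 0.12001717822685752 [-8.24302926  5.4300717  11.94940362] [ 0.44752282 -0.08490188  0.03292052]
```

{"name": "move_arm", "arguments": {"targets": [[-2,0,0,0,255],[-2,0,0,0,255],[-2,0,0,0,185],[-2,0,0,0,185],[-2,0,0,0,185]]}}

```text
time: 28.62
position: [0.4505, -0.0863, 0.0347]
tool_rot: [-35.5, 89.9, -43.5]
contact_force: [-0.4, 0.4, -0.4]
opening: 0.277
```

```bash
python3 lid.py w
```

```text
lid n [ 0.001 -0.     1.   ] 3338 theta 0.0008 [ 0.5795 -0.1356  0.0707]
28.725 0.2705634849525468 [ 0.17939843 -0.4615889   0.75871528] [ 0.45014449 -0.08588031  0.03439782]
```

{"name": "move_arm", "arguments": {"targets": [[-20,0,0,0,185],[-50,0,0,0,185],[-70,0,0,0,255],[-70,0,0,0,255],[-70,0,0,0,255]]}}

```text
time: 29.35
position: [0.449, -0.0852, 0.1033]
tool_rot: [175.0, 89.9, 166.9]
contact_force: [0.3, 0.6, 0.2]
opening: 0.011
```

```bash
python3 - <<'E'
from h import *
row([.5106,-.1283,.075],-8.1)
E
```

```text
pos [ 0.449  -0.0852  0.1033] jawhead -8.05 j [-21.6   2.5 109.2  -0.   68.4 -13.5] -> row [ 28.2 -34.1  67.1] turn 0.05
```

{"name": "move_arm", "arguments": {"targets": [[0,-20,35,0,255],[0,-34,67,0,255],[20,-34,67,0,255],[35,-34,67,0,255],[42,-34,67,0,255],[44,-34,67,0,255],[44,-34,67,0,255]]}}

```text
time: 30.22
position: [0.5113, -0.1283, 0.0603]
tool_rot: [-16.8, 90.0, -24.8]
contact_force: [0.6, 0.1, 0.0]
opening: 0.007
```

```bash
python3 lid.py x; python3 look.py x
```

```text
lid n [-0.001 -0.001  1.   ] 3283 theta -0.0009 [ 0.5814 -0.1349  0.0708]
30.325 0.008487352815153032 [-0.61495133  0.56214126 -0.10183687] [ 0.51169668 -0.12851707  0.0607846 ]
30.475 0.0067367152750870745 [ 0.10975846 -0.61792354 -0.1792018 ] [ 0.51161186 -0.12851762  0.06067191] [ 0.99013465 -0.14011413  0.00118699]
```

View pics/x_wrist.png

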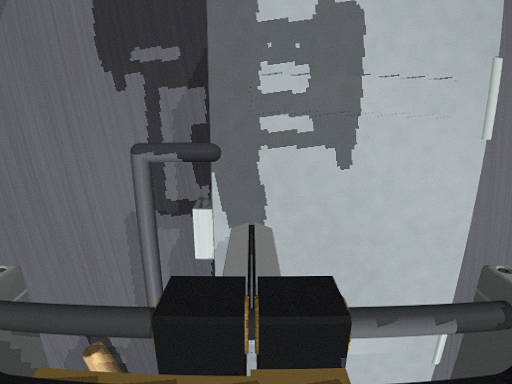

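{"name": "move_arm", "arguments": {"targets": [[3,0,0,0,255],[6,0,0,0,255],[8,0,0,0,255],[9,0,0,0,255],[9,0,0,0,255]]}}

```text
time: 31.1
position: [0.511, -0.1283, 0.0522]
tool_rot: [173.8, 89.9, 165.8]
contact_force: [-3.4, 0.4, 8.5]
opening: -0.002
```

{"name": "move_arm", "arguments": {"targets": [[1.5,0,0,0,255],[2.5,0,0,0,255],[2.5,0,0,0,255]]}}

```text
time: 31.48
position: [0.511, -0.1283, 0.052]
tool_rot: [-175.7, 89.9, 176.3]
contact_force: [-8.3, 3.8, 22.8]
opening: 0.004
```

{"name": "move_arm", "arguments": {"targets": [[-10,0,0,0,255],[-50,0,0,0,255],[-100,0,0,0,255],[-150,0,0,0,255],[-150,0,-40,0,255],[-150,0,-80,0,255],[-150,0,-80,0,255]]}}

```text
time: 32.35
position: [0.4299, -0.1165, 0.198]
tool_rot: [165.4, 89.9, 157.3]
contact_force: [0.7, 0.0, 0.3]
opening: 0.004
```

```bash
python3 lid.py z; python3 look.py z; python3 - <<'E'
from f import *
Z=np.load("z_scene.npz")['X'].reshape(-1,3);Z=Z[~np.isnan(Z[:,0])]
c=np.array([.579,-.138]);u=np.array([.99,-.14]);w=np.array([.14,.99])
a=(Z[:,:2]-c)@u;b=(Z[:,:2]-c)@w
for a0 in(-.07,-.03,.03,.07):
    k=(abs(a-a0)<.01)&(abs(b)<.13)&(Z[:,2]>.05);print(a0,np.median(Z[k,2]).round(4))
E
```

```text
lid n [ 0.001 -0.001  1.   ] 3423 theta 0.0017 [ 0.5775 -0.1359  0.0708]
32.45 0.00372182663018184 [-0.29118091  0.01704426  0.23124923] [ 0.4324043  -0.11735528  0.198763  ]
32.6 0.0036033062307765794 [-0.01984503  0.17613548  0.70696097] [ 0.43291471 -0.11746661  0.19864279] [ 9.90151559e-01 -1.39998770e-01  4.85027068e-04]
-0.07 0.0732
-0.03 0.0707
0.03 0.0708
0.07 0.0708
```

View pics/z_scene.png

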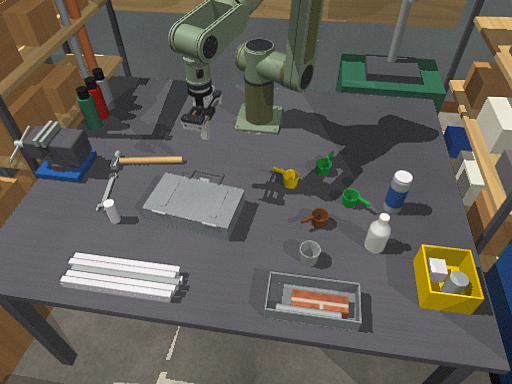

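View pics/z_wrist.png

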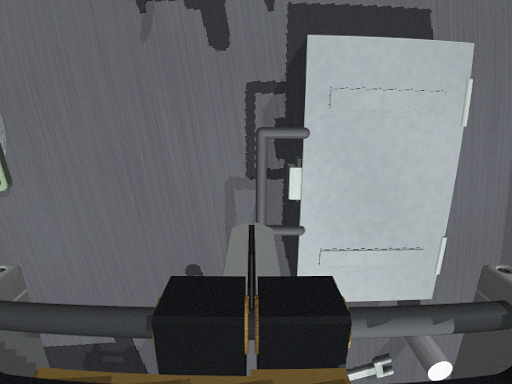

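```bash
python3 - <<'E'
from f import *
for n in("z_scene","z_wrist","z_top"):
    Z=np.load(n+".npz")['X'].reshape(-1,3);Z=Z[~np.isnan(Z[:,0])]
    c=np.array([.579,-.138]);u=np.array([.99,-.14]);w=np.array([.14,.99])
    a=(Z[:,:2]-c)@u;b=(Z[:,:2]-c)@w
    print(n,[(a0,(np.median(Z[k,2])*1000).round(1),k.sum()) for a0 in range(-90,90,12) for k in [(abs(a*1000-a0)<6)&(abs(b)<.13)&(Z[:,2]>.05)&(Z[:,2]<.09)] if k.sum()>5])
E
```

```text
z_scene [(-90, np.float64(70.2), np.int64(126)), (-78, np.float64(70.8), np.int64(178)), (-66, np.float64(70.2), np.int64(183)), (-54, np.float64(70.8), np.int64(186)), (-42, np.float64(70.7), np.int64(182)), (-30, np.float64(71.0), np.int64(197)), (-18, np.float64(70.8), np.int64(189)), (-6, np.float64(70.9), np.int64(198)), (6, np.float64(70.9), np.int64(201)), (18, np.float64(70.8), np.int64(205)), (30, np.float64(70.7), np.int64(211)), (42, np.float64(70.8), np.int64(215)), (54, np.float64(71.0), np.int64(220)), (66, np.float64(70.6), np.int64(217)), (78, np.float64(69.5), np.int64(331))]
z_wrist [(-90, np.float64(72.0), np.int64(2468)), (-78, np.float64(72.2), np.int64(2426)), (-66, np.float64(72.3), np.int64(2413)), (-54, np.float64(72.4), np.int64(2405)), (-42, np.float64(72.3), np.int64(2444)), (-30, np.float64(72.3), np.int64(2451)), (-18, np.float64(72.3), np.int64(2426)), (-6, np.float64(72.3), np.int64(2385)), (6, np.float64(72.3), np.int64(2360)), (18, np.float64(72.3), np.int64(2351)), (30, np.float64(72.3), np.int64(2266)), (42, np.float64(72.3), np.int64(2276)), (54, np.float64(72.2), np.int64(2218)), (66, np.float64(72.1), np.int64(2178)), (78, np.float64(72.2), np.int64(2105))]
z_top [(-90, np.float64(72.7), np.int64(114)), (-78, np.float64(73.5), np.int64(120)), (-66, np.float64(73.6), np.int64(125)), (-54, np.float64(73.6), np.int64(126)), (-42, np.float64(73.6), np.int64(127)), (-30, np.float64(73.6), np.int64(139)), (-18, np.float64(73.7), np.int64(136)), (-6, np.float64(73.8), np.int64(139)), (6, np.float64(73.8), np.int64(145)), (18, np.float64(74.0), np.int64(194)), (30, np.float64(73.7), np.int64(237)), (42, np.float64(73.9), np.int64(268)), (54, np.float64(73.6), np.int64(304)), (66, np.float64(73.5), np.int64(286)), (78, np.float64(73.6), np.int64(304))]
```

The lid is flat and level, about 72 mm up, in all three cameras. Nothing is touching it, so I hand the job in.

```bash
python3 - <<'E'
from h import *
print(r.close_job())
E
```

```text
the job is handed in; nothing more can be done
None
```

The small steel dipper is seated in the big one, the lid is shut, and the job is handed in at about 32.6 s of the 67 s allowed.

**Dipper:** I held it by its handle and set it upright in the big dipper. With the jaws clear of it, it stood level. Its rim was at 54 mm and the big rim at 44 mm, which matches fully seated. The handles are about 130° apart.

**Lid:** I lowered it by its bar in the grip all the way to 0, then pressed near the front edge with about 23 N. It did not move under that press. After I let go it measured 0.00 rad, flat and level at about 72 mm, in all three cameras. In the last pictures the bystanders and look-alikes had not visibly moved; I compared these by eye only.

**What went wrong or disagreed:**
- **Extra push at release:** a mistaken row told the tool to go 18 mm deeper for 1/8 s while the jaws opened on the seated dipper. I read no force during that row, but the check afterwards showed nothing out of place.
- **Fingertip position:** the fingers really end about 20 mm short of the reported TCP. My first hold on the bar therefore caught only its top.
- **Regrasp of the bar:** backing up for a new hold, a fingertip rested on the bar with about 25 N, below the 40 N limit. The lid stood by itself at about 1.43 rad, and I took a deeper hold before lowering it.
- **Catch not felt:** the wrist force showed no step at about 0.07 rad on the way down. That the catch holds rests on the lid staying at 0 when free; I did not try to lift it.

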